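# Clear the drilling board: stack the faceplates, sweep off the cut-outs, park the scraper

### The arm

A 7-joint arm with a two-finger parallel gripper is mounted at the origin on the work surface. World frame = base frame: x ahead of the robot, y to its left, z up, the work surface at z = 0. Lengths are in m, angles in rad, forces in N, time in s.
With the tool pointing down it reaches from about 0.425 to 0.925 m from the base axis. Payload 6.8 kg.
Tool frame: the origin (TCP) lies on the centre line of the jaws, within the pads' length; the fingertips stand 8 mm ahead of it and the grasp point (between the pads) lies 11 mm behind it (r.finger_overhang is the distance from the TCP to the fingertips, in m); x points along the fingers, z is the direction in which the jaws open and shut, and the axes are right-handed (so a half turn about x gives the same grasp; the last joint's range is limited). The gripper opens to 85 mm and grips with 20 to 120 N. Pads are 22 mm wide; open, the fingers measure 114 mm over their backs; the gripper's body (76 mm by 85 mm) begins 54 mm behind the grasp point. The pads swing forward as they close: fully open they stand 13 mm farther back than shut.
Start: joints at [1.11, 0.477, 0.022, 1.555, -0.011, 1.109, -0.083], TCP at [0.233, -0.633, 0.239] pointing down, gripper open.
Joint ranges: [-2.96, 2.96], [-0.34, 2.1], [-1.41, 1.46], [0.24, 2.44], [-1.37, 4.51], [0.17, 1.92], [-2.96, 2.96]. Speed limits (rad/s): [2.39, 2.39, 3.14, 3.14, 3.14, 3.14, 3.14].

### API

Orientations are given as a rotation vector (axis times angle).
In Python, from bench import r gives the robot as it stands. The module is installed in compiled form; this text tells all that it offers.
- The arm moves only by the tool play_rows, never from a script. Its argument "plan" is a list of rows, each a list of 5 numbers: the opening, from -1 (shut) to 1 (fully open), then the shift along the world's x, y, z in m, then the turn about the world's z in rad. A call has 1 to 10 rows; each row is the pose to reach, as a shift and turn from the pose commanded when the call began; what a row does not reach only later rows make up. A row lasts 1/10 s, in which the tool goes at most 50 mm and 8.59 degrees, less where a joint would pass 70% of its speed; a pose out of reach is approached as far as the arm can. A call with a gripper value outside its range is refused whole. The fingers move at their own pace and stop on an object; "force" is the grip in N (left out, the last holds). Time passes only in rows, so rows that repeat a pose let the fingers close. It gives the time, the measured TCP pose, the force and the opening at its end, in the units of the state.
- r.get_obs(): the state, without advancing time (a new reading comes with each control period).
- r.grab_frame(name): name is "scene" or "top"; returns a dict with "pixels" (480x640x3 uint8, blue, green, red), "z_map" (480x640 float32, m along the optical axis (not along the pixel's ray), 0 where there is no reading), "vfov" (degrees; the focal length in pixels is half the picture's height over the tangent of half this angle, whatever the lens; pixels are square), "cx", "cy" (the principal point, pixels), "R" (3x3) and "t" (3): a world point X has camera coordinates R X + t. Camera axes: x right, y down, z forward; pixel columns grow to the right and rows downward; lengths in m; the calibration is good to about 2 mm. A picture is of the moment at which its call begins.
- r.hand_in(): hands the job in, once; it reports no verdict.
Trained networks look in a picture, given as the dict that the camera call returned (one of the last four; its "shot" number tells which), for a name from the list of things; names that differ only in an ending like _2 or _b are one class to them, and where a whole thing is asked for, a point or a joint stands for the part that bears it (a point fixed in the world has none). Each returns a list of dicts, best first, with "conf" (0 to 1); they miss things now and then, are a little off and sometimes report something else, mostly with a low value. They report only what shows in the picture. A call takes as long as a camera call. They do not tell look-alikes from the thing itself.
- r.outline_of(picture, label): "mask" (480x640 bool, what is visible of it) and "bbox" ([left, top, right, bottom] as shares, 0 to 1, of the picture: columns of its width, rows of its height, round what is visible of it).
- r.pinpoint(picture, label): "position" ([column, row] as shares, 0 to 1, of the picture: columns of its width, rows of its height: a listed point, or the origin of a listed thing).
The state is a dict: "clock": time; "joints": joint angles; "qvel": joint speeds; "tau": joint torques, N m; "tcp_pos": TCP position; "orientation": TCP orientation; "contact_force": force on the tool from outside, world axes, zero at the start; "moment": the same for the moment, N m; "grip_width": finger opening in m.
Only numpy, scipy, OpenCV 4.12 (cv2) and the standard library are available. Lean on these libraries where they do the work, as an engineer would, in place of code of your own. Each camera call takes 0.05 s, during which the arm holds its last target.

### The job

First stack all the loose aluminium faceplates squarely on top of the stack standing on the black base, whose height is not known: lower each one until you feel it rest, gently, and do not drop it. Then, with the scraper block held in the gripper, sweep all the small metal cut-outs off the wooden drilling board into the grey catch tray at its side (do not pick the cut-outs up), and finally stand the scraper back on its rubber pad, lengthwise along the pad. Leave everything else on the desk where it is.

Things in the scene. Friction and masses are not known exactly. Their poses are not given: they have to be found in the camera images.
- plate_a: loose rectangular aluminium faceplate, 150 x 60 x 10 mm (two dark printed windows on its top), 0.15 to 0.28 kg; origin at the centre of its underside, x along the 150 mm, y along the 60 mm. May be absent. If present, it starts on the drilling board, roughly across it, on the half away from the tray.
- plate_b: loose rectangular aluminium faceplate, 150 x 60 x 10 mm (two dark printed windows on its top), 0.15 to 0.28 kg; origin at the centre of its underside, x along the 150 mm, y along the 60 mm. May be absent. If present, it starts lying on the desk to the robot's right.
- plate_c: loose rectangular aluminium faceplate, 150 x 60 x 10 mm (two dark printed windows on its top), 0.15 to 0.28 kg; origin at the centre of its underside, x along the 150 mm, y along the 60 mm. May be absent. If present, it starts lying on the desk to the robot's right.
- chip_1: cut-out chip: flat aluminium rectangle 28 x 22 x 9 mm, 20 g, starting on the drilling board on the half next to the tray; origin at the centre of its underside. May be absent.
- chip_2: cut-out chip: flat aluminium rectangle 28 x 22 x 9 mm, 20 g, starting on the drilling board on the half next to the tray; origin at the centre of its underside. May be absent.
- chip_3: cut-out chip: flat aluminium rectangle 28 x 22 x 9 mm, 20 g, starting on the drilling board on the half next to the tray; origin at the centre of its underside. May be absent.
- chip_4: cut-out chip: flat aluminium rectangle 28 x 22 x 9 mm, 20 g, starting on the drilling board on the half next to the tray; origin at the centre of its underside. May be absent.
- chip_5: cut-out chip: flat aluminium rectangle 28 x 22 x 9 mm, 20 g, starting on the drilling board on the half next to the tray; origin at the centre of its underside. May be absent.
- scraper: loose scraper block, 0.2 to 0.45 kg: black sole 120 x 50 x 22 mm (x, y, z), on it a wooden grip rib 90 long x 28 thick x 38 mm high, 60 mm tall in all; origin at the centre of the sole's underside, x along the 120 mm. It starts on the pad, is held across the 28 mm of the rib and pushes with a long face of the sole.
- station: fixed wooden drilling board, top 30 mm above the desk, 200 mm clear in x between two fences (12 mm wide, 12 mm higher), 280 mm in y; origin at desk level under the board's centre. Both y edges are open; at the +y edge (y = 140 mm) a grey open catch tray is joined on: inner y 140 to 240, inner x -100 to 100 mm, floor 4 mm, walls 30 mm above the desk.
- stack_base: fixed black base plate 180 x 74 x 6 mm on the desk; origin at the centre of its underside, x along the 180 mm. A stack of faceplates, 150 x 60 mm in plan, stands centred and square on it, slightly springy (1 mm per 8 N). Its height is not given: its top starts somewhere from 15 to 60 mm above the desk, and rises 10 mm with every plate laid on it.
- pad: fixed flat rubber pad 160 x 80 x 4 mm on the desk, parking place of the scraper; origin at the centre of its underside, x along the 160 mm.
- screw_jar: glass screw jar, 54 mm across, 65 mm high, origin under its centre; a bystander, not to be moved
- driver: screwdriver 190 mm long lying on the desk, origin near its middle; a bystander, not to be moved
- tape: roll of tape lying flat, 90 mm across, 22 mm high, origin under its centre; a bystander, not to be moved
- meter: black hand meter 160 x 80 x 40 mm lying on the desk, origin under its centre; a bystander, not to be moved
Mind the look-alikes: they are no part of the job. Leave any pink look-alike of the stack_base alone.

How it is judged:
By the outcome, as a careful person would: the job done as asked, in the order asked, and still so for the second after the job is handed in, with the robot touching nothing.
Of plate_a, plate_b, plate_c only 2 to 3 are there at a start; the rules pass over those that are not, and their reading is None.
Of chip_1, chip_2, chip_3, chip_4, chip_5 only 4 to 5 are there at a start; the rules pass over those that are not, and their reading is None.
At some moment in a run one of scraper, chip_1, chip_2, chip_3, chip_4, chip_5 may be knocked a few centimetres aside while the robot is not near it.
It also fails if it takes over 200 s, if anything falls off the work surface, if the arm or the gripper's body presses on something with over 40 N, if the wrist force passes 120 N, or if a joint passes its speed limit or range.

## Working session

There is one attempt and no reset: what is moved stays moved. The work goes in short steps, Python scripts to look and compute and a tool call to move; the robot and the scene stay as the last step left them, time stands still between calls to the robot, and variables do not carry over. Pictures are saved under pics/ and viewed, and the job is handed in when it is done.

Besides the shell and the picture viewer there is one more tool, called after "Call:" as name(argument=value, ...) on one line, values as JSON. play_rows: Moves the arm, as the interface text tells. Its arguments: {"type":"object","properties":{"plan":{"type":"array","items":{"type":"array","items":{"type":"number"}}},"force":{"type":"number"}},"required":["plan"]}

```bash
mkdir -p pics
python3 - <<'E'
from bench import r
import cv2
print(r.get_obs())
for n in("scene","top"):
    f=r.grab_frame(n); cv2.imwrite(f"pics/{n}0.png",f["pixels"])
    print(n,f["vfov"],f["cx"],f["cy"],f["R"],f["t"],f["shot"])
E
```

```text
{'clock': 0.0, 'joints': array([ 1.1099131 ,  0.47777087,  0.02234633,  1.55646335, -0.0114996 ,
        1.10930388, -0.08309781]), 'qvel': array([-9.64587003e-04,  1.93913160e-03, -1.48639374e-03,  2.73979971e-04,
       -5.87346966e-05,  9.83596107e-04,  1.14057251e-03]), 'tau': array([-3.58961524e-04, -5.96464705e+01,  1.60742261e+00, -2.81198913e+01,
        1.23916240e-02,  9.47138731e-03, -7.77370360e-06]), 'tcp_pos': array([ 0.23300052, -0.63288813,  0.23834042]), 'orientation': array([ 0.94648364,  1.35730543, -0.94495691]), 'contact_force': array([ 0.60441761, -0.14544614, -0.58248095]), 'moment': array([-0.0299534 , -0.04247441, -0.06126953]), 'grip_width': 0.08533205478902037}
scene 42.598661691822024 321.8867793885139 239.1887496755467 [[ 0.09059992  0.99587009 -0.00586685]
 [ 0.59023534 -0.05844011 -0.80511303]
 [-0.80213085  0.06948035 -0.59309239]] [-0.03787372 -0.24887942  2.05017883] 1
top 42.04182156170827 318.8850292290073 244.44085026575877 [[-5.54585774e-04 -9.99999680e-01 -5.75836764e-04]
 [-9.93846649e-01  6.14954865e-04 -1.10763082e-01]
 [ 1.10763401e-01  5.10865808e-04 -9.93846672e-01]] [0.02229354 0.51864698 1.27496796] 2
```

View pics/scene0.png

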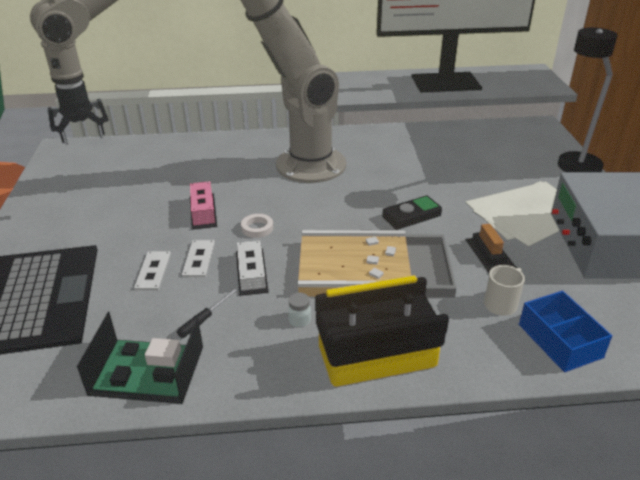

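View pics/top0.png

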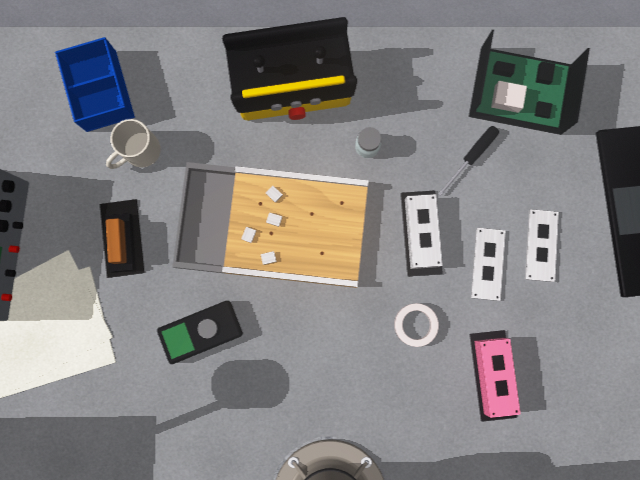

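The top view shows two loose plates at (489,264) and (542,245). The white stack on its black base is at (422,232), and its pink look-alike is at (495,377), which I'll leave alone. The board has 4 chips at (274,194), (274,219), (249,235) and (268,258). The scraper is on its pad at (122,238). No plate is on the board, so plate_a is absent.

```bash
cat > h.py <<'E'
from bench import r
import cv2, numpy as np
def fr(n): return r.grab_frame(n)
def foc(f): return 240/np.tan(np.radians(f["vfov"])/2)
def cloud(f):
    F=foc(f); z=f["z_map"]; v,u=np.mgrid[0:480,0:640]
    P=np.stack([(u-f["cx"])/F*z,(v-f["cy"])/F*z,z],-1)
    return (P-f["t"])@f["R"]
def ray(f,u,v,z):
    d=f["R"].T@np.array([(u-f["cx"])/foc(f),(v-f["cy"])/foc(f),1]); c=-f["R"].T@f["t"]
    return c+d*(z-c[2])/d[2]
def rect(f,mask,z):
    """rect of mask pixels projected on plane z"""
    c=cv2.findContours(mask.astype(np.uint8),cv2.RETR_EXTERNAL,cv2.CHAIN_APPROX_NONE)[0]
    c=max(c,key=cv2.contourArea)[:,0]
    P=np.array([ray(f,u,v,z)[:2] for u,v in c])
    (x,y),(w,h),a=cv2.minAreaRect((P*1000).astype(np.float32))
    if w<h: w,h,a=h,w,a+90
    return np.round([x,y,w,h,(a+90)%180-90],1)
E
python3 - <<'E'
from h import *
for n in("top","scene"):
    f=fr(n); C=cloud(f)
    for l in["plate_a","stack_base","scraper","pad","station","chip_1","screw_jar","tape","driver","meter"]:
        for d in r.outline_of(f,l):
            m=d["mask"]; 
            if d["conf"]<.3 or m.sum()<20: continue
            z=C[...,2][m&(f["z_map"]>0)]
            zt=np.percentile(z,[5,50,90])
            v,u=np.nonzero(m)
            e=cv2.erode(m.astype(np.uint8),np.ones((3,3)))>0
            print(n,l,round(d["conf"],2),"px",int(u.mean()),int(v.mean()),"z",(zt*1000).round(1),"rect@z90",rect(f,m,zt[2]))
    for l in["plate_a","stack_base","scraper","pad","station","chip_1"]:
        for d in r.pinpoint(f,l):
            print(n,l,"pt",round(d["conf"],2),np.round(np.array(d["position"])*[640,480],1))
E
```

```text
top plate_a 0.62 px 487 263 z [ 5.3 10.  13.5] rect@z90 [ 479.7 -332.7  149.7   61.8   -6. ]
top plate_a 0.58 px 541 245 z [ 4.7 10.  13.4] rect@z90 [ 520.  -448.1  151.4   65.5   -2.4]
top plate_a 0.36 px 247 234 z [31.3 38.8 42.6] rect@z90 [538.1 170.2  28.9  25.  -18.6]
top stack_base 0.83 px 420 233 z [ 3.6 42.7 46.7] rect@z90 [ 540.  -188.3  176.3   75.     2.9]
top stack_base 0.64 px 494 375 z [ 4.2 54.6 58.5] rect@z90 [ 253.5 -326.5  172.9   80.8    6. ]
top scraper 0.8 px 119 242 z [13.9 37.2 65.5] rect@z90 [518.9 426.  118.1  55.    5.5]
top pad 0.77 px 122 232 z [-0.7  4.5  8. ] rect@z90 [535.6 441.9 159.9  83.3   8.1]
top station 0.84 px 270 223 z [ 2.  29.5 35.4] rect@z90 [563.6 124.2 386.  231.3  84.1]
top chip_1 0.74 px 267 257 z [35.1 39.3 42.8] rect@z90 [490.  127.3  27.5  22.1 -75.9]
top chip_1 0.64 px 273 193 z [29.4 38.9 42.1] rect@z90 [623.7 117.   29.9  25.2  45.6]
top chip_1 0.57 px 198 331 z [17.9 34.  38.8] rect@z90 [338.7 265.9 166.5  83.5 -68.5]
top chip_1 0.53 px 248 234 z [33.3 39.  42.7] rect@z90 [538.3 168.4  28.8  23.3 -25.9]
top chip_1 0.49 px 273 219 
[... 1998 characters left out ...]
3  -37.7]
scene meter 0.84 px 411 212 z [ 8.2 32.1 37.4] rect@z90 [366.7 260.7 179.3 108.5 -65.9]
scene meter 0.55 px 250 269 z [ 3.1 41.2 45.5] rect@z90 [ 580.5 -195.6  214.4   72.3    3.5]
scene meter 0.43 px 483 255 z [-0.   3.8  7.1] rect@z90 [537.4 410.6 146.6  27.6   9.3]
scene plate_a pt 0.63 [198.3 260. ]
scene plate_a pt 0.21 [390.5 253.5]
scene stack_base pt 0.57 [201.4 211.1]
scene scraper pt 0.58 [487.9 249.6]
scene scraper pt 0.48 [410.3 215.5]
scene pad pt 0.72 [489.  254.5]
scene pad pt 0.32 [249.5 270.4]
scene station pt 0.64 [348.8 271.6]
scene chip_1 pt 0.65 [390.1 254.8]
scene chip_1 pt 0.6 [373.9 273.9]
scene chip_1 pt 0.57 [371.3 259.1]
scene chip_1 pt 0.28 [351.3 269.2]
```

```bash
cat > m.py <<'E'
from h import *
def white(f,ur,vr,z,thr=150):
    g=f["pixels"].astype(int); m=(g.min(2)>thr)&(g.max(2)-g.min(2)<40)
    k=np.zeros_like(m); k[vr[0]:vr[1],ur[0]:ur[1]]=1
    return rect(f,m&k,z)
E
python3 - <<'E'
from m import *
from scipy.spatial.transform import Rotation as R
o=r.get_obs(); M=R.from_rotvec(o["orientation"]).as_matrix(); print(M.round(3), r.finger_overhang)
f=fr("top"); C=cloud(f)
g=f["pixels"]; print(g[245,525:560:3].tolist()[:12])
st=C[200:262,412:432,2]; print("stack z",np.median(st))
for t in(150,170,190): print(t,white(f,(400,445),(185,275),.042,t),white(f,(465,512),(222,305),.010,t),white(f,(520,565),(203,288),.010,t))
cv2.imwrite("pics/crop1.png",cv2.resize(g[180:310,395:570],None,fx=4,fy=4,interpolation=cv2.INTER_NEAREST))
E
```

```text
[[ 0.     0.938  0.346]
 [-0.     0.346 -0.938]
 [-1.     0.     0.   ]] 0.008
[[156, 152, 152], [221, 219, 220], [222, 220, 223], [224, 222, 225], [226, 224, 227], [223, 222, 225], [221, 219, 223], [226, 225, 227], [223, 222, 225], [218, 217, 220], [222, 221, 224], [109, 106, 106]]
stack z 0.04430210876046766
150 [ 546.5 -193.8  149.5   66.2    3.8] [ 481.7 -335.3  176.1   97.7   -1.5] [ 520.  -440.6  175.7   80.5   -5.3]
170 [ 546.5 -194.2  149.2   65.     3.8] [ 480.3 -334.9  149.7   61.8   -6.3] [ 519.6 -449.4  149.5   62.8   -5.4]
190 [ 546.4 -193.9  148.8   62.3    3.8] [ 480.3 -334.5  149.1   59.6   -6.1] [ 519.6 -449.3  149.    59.9   -5.3]
```

View pics/crop1.png

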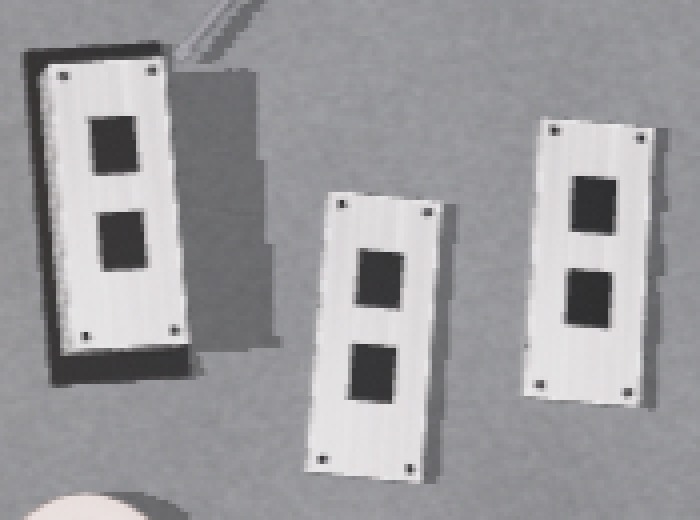

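```bash
cat >> m.py <<'E'
def holes(f,ur,vr,z):
    """4 corner-hole centroid + yaw, by fitting; holes in upscaled gray"""
    s=6; g=cv2.cvtColor(f["pixels"],cv2.COLOR_BGR2GRAY)[vr[0]:vr[1],ur[0]:ur[1]]
    G=cv2.resize(g,None,fx=s,fy=s,interpolation=cv2.INTER_CUBIC)
    w=(G>175).astype(np.uint8)
    cs,h=cv2.findContours(w,cv2.RETR_CCOMP,cv2.CHAIN_APPROX_NONE)
    o=[]
    for c,hh in zip(cs,h[0]):
        a=cv2.contourArea(c)
        if hh[3]>=0 and a>20:
            M=cv2.moments(c); u=(M["m10"]/M["m00"]+.5)/s-.5+ur[0]; v=(M["m01"]/M["m00"]+.5)/s-.5+vr[0]
            P=ray(f,u,v,z)*1000; o.append((round(a),P[:2].round(1).tolist()))
    return o
E
python3 - <<'E'
from m import *
f=fr("top")
for t in(200,205,210): print(t,white(f,(400,445),(185,275),.043,t),white(f,(465,512),(222,305),.010,t),white(f,(520,565),(203,288),.010,t))
for a in(((400,445),(185,275),.043),((465,512),(222,305),.010),((520,565),(203,288),.010)):
    print(holes(f,*a))
g=f["pixels"]; 
m=(g.max(2)<50); k=np.zeros_like(m);k[180:285,395:447]=1
print("black",rect(f,m&k,.006))
f2=fr("scene")
cv2.imwrite("pics/crop2.png",cv2.resize(f2["pixels"][225:310,120:290],None,fx=4,fy=4,interpolation=cv2.INTER_NEAREST))
E
```

```text
200 [ 546.4 -194.9  148.5   59.5    3.8] [ 480.2 -334.4  148.4   59.2   -6.1] [ 519.6 -449.6  148.3   59.5   -5.3]
205 [ 546.4 -194.8  148.5   59.3    3.8] [ 480.3 -334.4  148.4   59.    -6. ] [ 519.6 -449.6  148.3   59.5   -5.3]
210 [ 546.5 -195.   148.4   58.9    3.8] [ 480.2 -334.5  148.3   58.5   -6.2] [ 519.6 -449.4  148.3   58.8   -5.3]
[(198, [477.3, -177.7]), (236, [480.2, -223.5]), (20, [495.0, -167.6]), (34, [519.8, -165.9]), (6674, [526.7, -197.5]), (26, [544.4, -164.0]), (6683, [576.7, -194.1]), (253, [613.1, -168.6]), (256, [615.9, -214.6])]
[(220, [410.1, -351.6]), (221, [415.2, -306.0]), (6410, [460.4, -333.6]), (6412, [510.1, -338.7]), (238, [545.8, -365.5]), (223, [550.2, -319.9])]
[(242, [450.1, -467.5]), (233, [454.4, -421.5]), (6392, [499.8, -449.0]), (6392, [549.6, -453.6]), (238, [585.4, -480.0]), (281, [589.6, -434.4])]Traceback (most recent call last):
  File "<stdin>", line 8, in <module>
  File "h.py", line 15, in rect
    c=max(c,key=cv2.contourArea)[:,0]
      ~~~^^^^^^^^^^^^^^^^^^^^^^^
ValueError: max() iterable argument is empty
```

Call:
play_rows(plan=[[0.8,0.247,0.298,0,-0.46],[0.8,0.247,0.298,0,-0.46],[0.8,0.247,0.298,0,-0.46],[0.8,0.247,0.298,0,-0.46],[0.8,0.247,0.298,0,-0.46],[0.8,0.247,0.298,0,-0.46],[0.8,0.247,0.298,-0.05,-0.46],[0.8,0.247,0.298,-0.1,-0.46],[0.8,0.247,0.298,-0.15,-0.46],[0.8,0.247,0.298,-0.18,-0.46]], force=50)

```text
clock: 2.9
tcp_pos: [0.4811, -0.3352, 0.0724]
orientation: [1.287, 1.156, -1.284]
contact_force: [0.1, -0.9, 0.1]
grip_width: 0.077
```

Call:
play_rows(plan=[[0.8,0,0,0,0],[0.8,0,0,0,0]])

```text
clock: 3.1
tcp_pos: [0.4789, -0.3371, 0.0735]
orientation: [1.288, 1.158, -1.289]
contact_force: [-0.3, -0.6, 1.1]
grip_width: 0.0771
```

Call:
play_rows(plan=[[0.8,0.001,0.002,-0.03,0],[0.8,0.001,0.002,-0.05,0],[0.8,0.001,0.002,-0.05,0]])

```text
clock: 3.4
tcp_pos: [0.4801, -0.3359, 0.0243]
orientation: [1.288, 1.155, -1.289]
contact_force: [-0.9, -0.5, -0.6]
grip_width: 0.0768
```

Run:
```python
from m import *
from scipy.spatial.transform import Rotation as R
o=r.get_obs(); M=R.from_rotvec(o["orientation"]).as_matrix(); print(M[:,2],o["tcp_pos"],o["contact_force"])
print(np.degrees(np.arctan2(M[1,2],M[0,2])))
f=fr("top");cv2.imwrite("pics/t2.png",cv2.resize(f["pixels"][180:330,395:595],None,fx=4,fy=4))
```

```text
[-1.08257907e-01 -9.94122559e-01  7.50112987e-04] [ 0.48011563 -0.33588067  0.02431938] [-0.89298291 -0.54649197 -0.61218725]
-96.21490304108404
```

View pics/t2.png

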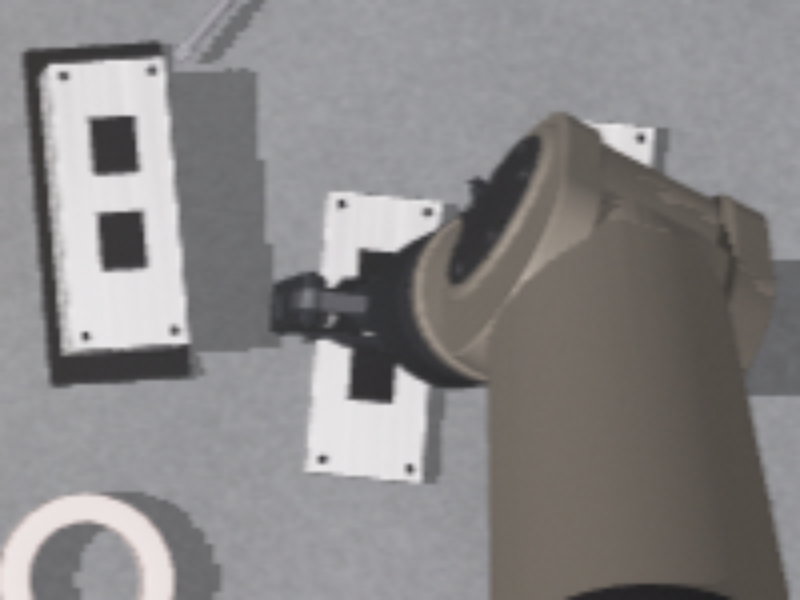

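Call:
play_rows(plan=[[0.62,0,0.001,-0.006,0],[0.62,0,0.001,-0.012,0],[0.62,0,0.001,-0.012,0]])

```text
clock: 3.75
tcp_pos: [0.4802, -0.3339, 0.0115]
orientation: [1.288, 1.156, -1.288]
contact_force: [0.5, 0.4, -0.5]
grip_width: 0.0695
```

Call:
play_rows(plan=[[0.62,0,0,-0.002,0],[0.62,0,0,-0.004,0],[0.62,0,0,-0.004,0]])

```text
clock: 4.05
tcp_pos: [0.48, -0.3337, 0.007]
orientation: [1.288, 1.157, -1.288]
contact_force: [-0.2, -0.1, -0.4]
grip_width: 0.0693
```

Call:
play_rows(plan=[[0.62,0,0,-0.002,0],[0.62,0,0,-0.002,0]])

```text
clock: 4.25
tcp_pos: [0.48, -0.3337, 0.0049]
orientation: [1.288, 1.157, -1.288]
contact_force: [-0.1, 0.3, 0.0]
grip_width: 0.0694
```

Call:
play_rows(plan=[[0.62,0,0,-0.002,0],[0.62,0,0,-0.002,0]])

```text
clock: 4.45
tcp_pos: [0.48, -0.3336, 0.0029]
orientation: [1.288, 1.157, -1.288]
contact_force: [-0.3, 0.1, -0.9]
grip_width: 0.0692
```

Call:
play_rows(plan=[[0.5,0,0,0,0],[0.3,0,0,0,0],[0.0,0,0,0,0],[0.0,0,0,0,0],[0.0,0,0,0,0]], force=60)

```text
clock: 4.95
tcp_pos: [0.4802, -0.3343, 0.0038]
orientation: [1.288, 1.156, -1.288]
contact_force: [-1.5, -0.0, 5.1]
grip_width: 0.0582
```

Call:
play_rows(plan=[[0.55,0,0,0.002,0],[0.55,0,0,0.002,0],[0.55,0,0,0.002,0],[0.3,0,0,0.002,0],[0.0,0,0,0.002,0],[0.0,0,0,0.002,0],[0.0,0,0,0.002,0]], force=60)

```text
clock: 5.65
tcp_pos: [0.4803, -0.3337, 0.0057]
orientation: [1.288, 1.157, -1.288]
contact_force: [-1.1, 0.7, 7.0]
grip_width: 0.058
```

Call:
play_rows(plan=[[0.0,0,0,0.02,0],[0.0,0,0,0.05,0],[0.0,0,0,0.08,0],[0.0,0,0,0.08,0],[0.0,0,0,0.08,0]])

```text
clock: 6.15
tcp_pos: [0.4801, -0.3337, 0.0852]
orientation: [1.288, 1.156, -1.287]
contact_force: [-0.2, -0.2, -3.0]
grip_width: 0.0581
```

Run:
```python
from m import *
for n in("top","scene"):
    f=fr(n);print(np.median(f["pixels"]))
    cr=f["pixels"][170:330,395:595] if n=="top" else f["pixels"][130:300,120:320]
    cv2.imwrite(f"pics/{n}3.png",cv2.resize(cr,None,fx=3.5,fy=3.5))
print(r.get_obs()["contact_force"],r.get_obs()["tcp_pos"],r.get_obs()["grip_width"])
```

```text
146.0
122.0
[-0.49562027  0.36821748 -2.05893923] [ 0.47913405 -0.33305172  0.08380514] 0.057914834105474024
```

View pics/scene3.png

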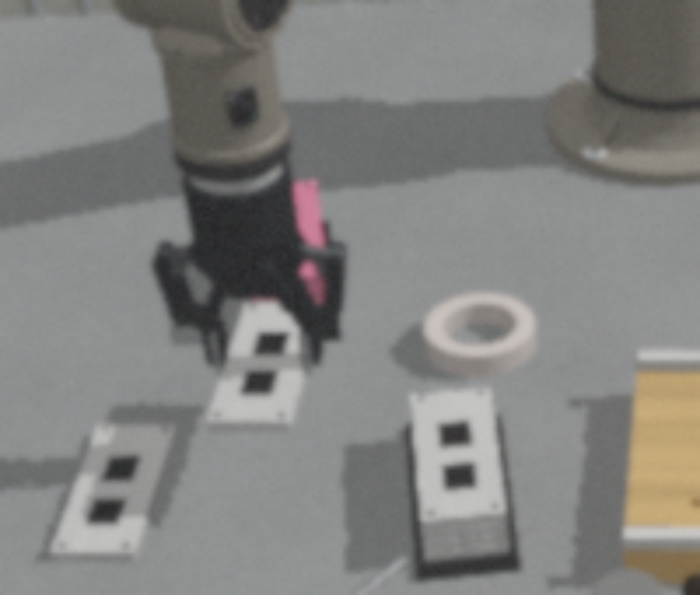

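View pics/top3.png

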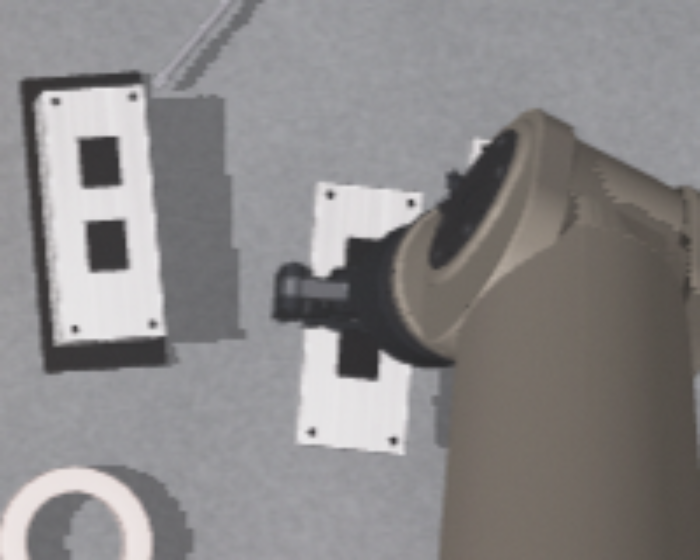

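```bash
cat >> m.py <<'E'
def hcent(f,ur,vr,z,zs=None):
    H=[p for a,p in holes(f,ur,vr,z) if 100<a<500]
    return H
def plate_in_hand(dz=0.0057):
    f=fr("top");o=r.get_obs();t=o["tcp_pos"];z=t[2]-dz+.01
    p=f["R"]@t+f["t"];u=p[0]/p[2]*foc(f)+f["cx"];v=p[1]/p[2]*foc(f)+f["cy"]
    H=np.array(hcent(f,(int(u)-30,int(u)+30),(int(v)-50,int(v)+50),z))
    print("tcp",(t*1000).round(1),"holes",H.tolist())
    return f
E
python3 - <<'E'
from m import *
f=plate_in_hand()
print(hcent(f,(400,445),(185,275),.0435))
E
```

```text
tcp [ 479.1 -333.    83.6] holes [[409.3, -348.2], [414.4, -302.7], [544.5, -362.5], [549.6, -317.1]]
[[477.2, -177.7], [480.2, -223.5], [613.0, -168.6], [615.9, -214.5]]
```

Call:
play_rows(plan=[[0.0,0.022,0.045,0,0.06],[0.0,0.044,0.09,0,0.12],[0.0,0.067,0.136,0,0.172],[0.0,0.067,0.136,0,0.172],[0.0,0.067,0.136,0,0.172],[0.0,0.067,0.136,0,0.172]])

```text
clock: 6.9
tcp_pos: [0.546, -0.1988, 0.0842]
orientation: [1.161, 1.24, -1.164]
contact_force: [0.2, 0.4, -1.4]
grip_width: 0.0576
```

Run:
```python
from m import *
f=plate_in_hand()
print(r.get_obs()["contact_force"])
cv2.imwrite("pics/t4.png",cv2.resize(f["pixels"][170:330,350:550],None,fx=3.5,fy=3.5))
```

```text
tcp [ 545.8 -199.4   84.4] holes [[473.7, -170.4], [476.9, -179.8], [604.7, -161.8], [612.6, -171.1]]
[ 0.0914217   0.02050161 -1.90026806]
```

View pics/t4.png

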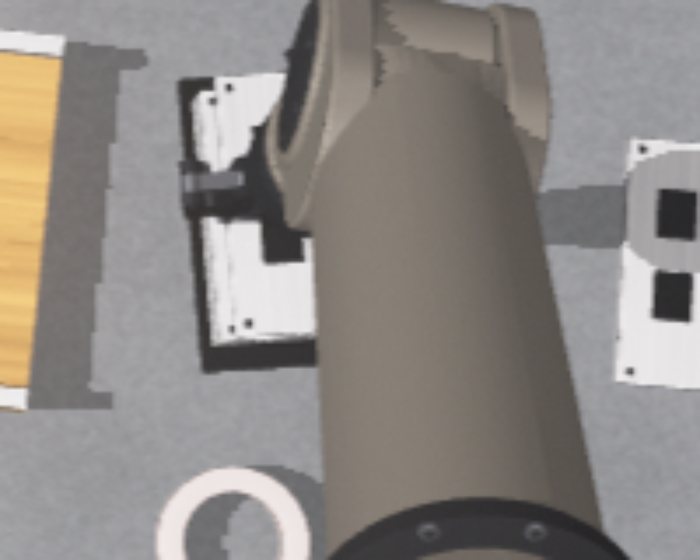

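Call:
play_rows(plan=[[0.0,0.0005,0.0025,-0.01,0],[0.0,0.0005,0.0025,-0.02,0],[0.0,0.0005,0.0025,-0.028,0],[0.0,0.0005,0.0025,-0.028,0],[0.0,0.0005,0.0025,-0.028,0]])

```text
clock: 7.45
tcp_pos: [0.5473, -0.1953, 0.0567]
orientation: [1.161, 1.24, -1.162]
contact_force: [0.1, -0.1, -1.7]
grip_width: 0.058
```

Run:
```python
from m import *
f=plate_in_hand()
print(r.get_obs()["contact_force"])
cv2.imwrite("pics/t5.png",cv2.resize(f["pixels"][170:330,350:550],None,fx=3.5,fy=3.5))
```

```text
tcp [ 547.7 -195.4   57.1] holes [[478.2, -176.2], [614.2, -167.7]]
[ 0.2081955  -0.75699929 -2.20456599]
```

Call:
play_rows(plan=[[0.0,-0.001,-0.001,-0.002,0],[0.0,-0.001,-0.001,-0.004,0],[0.0,-0.001,-0.001,-0.004,0],[0.0,-0.001,-0.001,-0.005,0],[0.0,-0.001,-0.001,-0.005,0]])

```text
clock: 8.0
tcp_pos: [0.5467, -0.1962, 0.0522]
orientation: [1.161, 1.239, -1.161]
contact_force: [0.3, 0.0, -1.8]
grip_width: 0.0579
```

Run:
```python
from m import *
f=plate_in_hand()
print(r.get_obs()["contact_force"])
```

```text
tcp [ 546.7 -196.2   52.2] holes [[477.4, -177.5], [613.3, -168.4]]
[ 0.3574257  -0.97501504 -2.83991109]
```

Aligned to within 0.3 mm. Now I'll lower it gently in 1 mm steps.

Call:
play_rows(plan=[[0.0,0,0,-0.001,0],[0.0,0,0,-0.002,0],[0.0,0,0,-0.002,0]])

```text
clock: 8.35
tcp_pos: [0.5465, -0.1962, 0.05]
orientation: [1.161, 1.239, -1.162]
contact_force: [-0.6, -0.1, -1.9]
grip_width: 0.0579
```

Call:
play_rows(plan=[[0.0,0,0,-0.001,0],[0.0,0,0,-0.001,0]])

```text
clock: 8.55
tcp_pos: [0.5467, -0.1962, 0.0493]
orientation: [1.161, 1.239, -1.161]
contact_force: [-0.7, -0.1, 0.9]
grip_width: 0.058
```

Call:
play_rows(plan=[[0.0,0,0,-0.001,0],[0.0,0,0,-0.001,0]])

```text
clock: 8.75
tcp_pos: [0.5467, -0.1962, 0.0487]
orientation: [1.161, 1.239, -1.161]
contact_force: [-1.2, 0.1, 5.7]
grip_width: 0.0578
```

Call:
play_rows(plan=[[0.3,0,0,0,0],[0.6,0,0,0,0],[0.75,0,0,0,0],[0.75,0,0,0.0,0],[0.75,0,0,0.02,0],[0.75,0,0,0.06,0],[0.75,0,0,0.06,0]])

```text
clock: 9.45
tcp_pos: [0.55, -0.1973, 0.1127]
orientation: [1.164, 1.231, -1.157]
contact_force: [1.4, 0.2, 1.2]
grip_width: 0.0747
```

Run:
```python
from m import *
f=fr("top");o=r.get_obs();print(o["tcp_pos"],o["contact_force"],o["grip_width"])
print(holes(f,(400,445),(185,275),.0535))
print(hcent(f,(520,565),(203,288),.010))
cv2.imwrite("pics/t6.png",cv2.resize(f["pixels"][170:330,350:570],None,fx=3.5,fy=3.5))
```

```text
[ 0.54873459 -0.19683211  0.11070203] [ 0.78425508 -0.53919525  0.17950206] 0.07464727257046944
[(212, [477.7, -177.5]), (212, [613.7, -168.8])]
[[450.1, -467.6], [454.4, -421.5], [589.6, -434.4]]
```

View pics/t6.png

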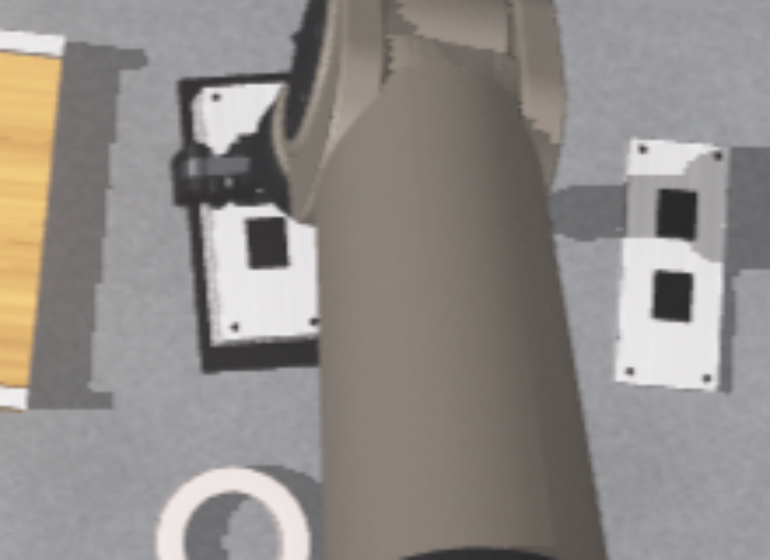

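Call:
play_rows(plan=[[0.75,-0.005,-0.05,0,-0.04],[0.75,-0.01,-0.1,0,-0.08],[0.75,-0.016,-0.15,0,-0.12],[0.75,-0.021,-0.2,0,-0.158],[0.75,-0.027,-0.25,-0.01,-0.158],[0.75,-0.027,-0.254,-0.04,-0.158],[0.75,-0.027,-0.254,-0.07,-0.158],[0.75,-0.027,-0.254,-0.08,-0.158],[0.75,-0.027,-0.254,-0.08,-0.158]])

```text
clock: 10.4
tcp_pos: [0.5185, -0.4486, 0.0256]
orientation: [1.277, 1.169, -1.278]
contact_force: [-0.1, 1.7, 0.4]
grip_width: 0.0746
```

Run:
```python
from m import *
from scipy.spatial.transform import Rotation as R
o=r.get_obs(); M=R.from_rotvec(o["orientation"]).as_matrix(); print(o["tcp_pos"],o["contact_force"],np.degrees(np.arctan2(M[1,2],M[0,2])))
f=fr("top")
print(hcent(f,(520,565),(203,288),.010)); print(holes(f,(400,445),(185,275),.0535))
```

```text
[ 0.51845567 -0.4485812   0.02564168] [-0.14912112  1.67090389  0.42236607] -95.29740117267666
[[450.1, -467.5], [454.4, -421.5], [585.4, -480.0], [589.6, -434.4]]
[(223, [477.7, -177.6]), (235, [480.8, -223.6]), (26, [518.8, -164.7]), (6750, [527.2, -197.2]), (24, [572.9, -161.1]), (6732, [577.1, -193.9]), (57, [592.8, -160.5]), (31, [597.8, -159.6]), (236, [613.7, -168.8]), (274, [616.5, -214.5])]
```

Call:
play_rows(plan=[[0.68,0.001,-0.0015,-0.006,0],[0.68,0.001,-0.0015,-0.012,0],[0.68,0.001,-0.0015,-0.016,0],[0.68,0.001,-0.0015,-0.019,0],[0.68,0.001,-0.0015,-0.019,0]])

```text
clock: 10.95
tcp_pos: [0.5205, -0.4515, 0.0088]
orientation: [1.278, 1.164, -1.278]
contact_force: [0.1, -0.2, 0.6]
grip_width: 0.0718
```

Call:
play_rows(plan=[[0.5,0,0,0,0],[0.3,0,0,0,0],[0.0,0,0,0,0],[0.0,0,0,0,0],[0.0,0,0,0,0]], force=60)

```text
clock: 11.45
tcp_pos: [0.5209, -0.4519, 0.0101]
orientation: [1.278, 1.163, -1.277]
contact_force: [-1.3, 1.0, 5.4]
grip_width: 0.0574
```

Call:
play_rows(plan=[[0.55,0,0,0,0],[0.55,0,0,-0.002,0],[0.55,0,0,-0.0035,0],[0.55,0,0,-0.0035,0],[0.3,0,0,-0.0035,0],[0.0,0,0,-0.0035,0],[0.0,0,0,-0.0035,0],[0.0,0,0,-0.0035,0]], force=60)

```text
clock: 12.25
tcp_pos: [0.5208, -0.452, 0.0059]
orientation: [1.278, 1.163, -1.278]
contact_force: [-0.3, -0.1, 3.1]
grip_width: 0.0581
```

Call:
play_rows(plan=[[0.0,0,0,0.02,0],[0.0,0,0,0.05,0],[0.0,0,0,0.09,0],[0.0,0,0,0.09,0],[0.0,0,0,0.09,0]])

```text
clock: 12.75
tcp_pos: [0.5209, -0.4519, 0.0962]
orientation: [1.277, 1.162, -1.277]
contact_force: [-1.1, -0.2, -2.9]
grip_width: 0.0583
```

Run:
```python
from m import *
f=plate_in_hand()
o=r.get_obs();print(o["contact_force"],o["grip_width"])
cv2.imwrite("pics/t7.png",cv2.resize(f["pixels"][170:330,395:595],None,fx=3.5,fy=3.5))
```

```text
tcp [ 520.  -451.2   94.7] holes [[450.4, -468.3], [454.8, -422.7], [585.9, -481.1], [590.1, -435.2]]
[-0.41602916  0.61450342 -2.57598194] 0.057869994205404826
```

Call:
play_rows(plan=[[0.0,0.005,0.04,0,0.03],[0.0,0.009,0.085,0,0.06],[0.0,0.013,0.13,0,0.1],[0.0,0.018,0.175,0,0.14],[0.0,0.022,0.22,0,0.161],[0.0,0.0265,0.256,0,0.161],[0.0,0.0265,0.256,0,0.161],[0.0,0.0265,0.256,-0.015,0.161],[0.0,0.0265,0.256,-0.025,0.161],[0.0,0.0265,0.256,-0.025,0.161]])

```text
clock: 13.8
tcp_pos: [0.5446, -0.1969, 0.0676]
orientation: [1.159, 1.244, -1.164]
contact_force: [-0.1, 0.2, -1.8]
grip_width: 0.0583
```

Run:
```python
from m import *
f=plate_in_hand()
f=plate_in_hand()
print(r.get_obs()["contact_force"])
```

```text
tcp [ 545.4 -197.    68.7] holes [[474.8, -178.1], [610.3, -169.0]]
tcp [ 546.2 -196.9   69.5] holes [[475.4, -178.2], [610.9, -169.2]]
[-0.05071104 -0.24270784 -2.59875212]
```

Call:
play_rows(plan=[[0.0,0.001,0.0005,-0.003,0],[0.0,0.001,0.0005,-0.006,0],[0.0,0.001,0.0005,-0.006,0],[0.0,0.001,0.0005,-0.006,0]])

```text
clock: 14.3
tcp_pos: [0.5482, -0.1953, 0.0648]
orientation: [1.159, 1.24, -1.159]
contact_force: [0.3, 0.8, -1.3]
grip_width: 0.0582
```

Run:
```python
from m import *
f=plate_in_hand()
print(r.get_obs()["contact_force"])
```

```text
tcp [ 548.2 -195.3   64.8] holes [[478.1, -176.6], [614.0, -167.2]]
[-0.31792121 -0.54845337 -1.3232708 ]
```

Call:
play_rows(plan=[[0.0,-0.0007,-0.0012,-0.001,0],[0.0,-0.0007,-0.0012,-0.003,0],[0.0,-0.0007,-0.0012,-0.003,0],[0.0,-0.0007,-0.0012,-0.003,0]])

```text
clock: 14.75
tcp_pos: [0.5474, -0.1964, 0.0616]
orientation: [1.159, 1.241, -1.159]
contact_force: [0.7, -0.2, -2.9]
grip_width: 0.0578
```

Run:
```python
from m import *
f=plate_in_hand()
print(r.get_obs()["contact_force"])
```

```text
tcp [ 547.4 -196.4   61.6] holes [[477.4, -177.8], [613.2, -168.9]]
[-0.63237393  0.53008295 -0.76788802]
```

Call:
play_rows(plan=[[0.0,0,0,-0.001,0],[0.0,0,0,-0.001,0]])

```text
clock: 15.0
tcp_pos: [0.5474, -0.1964, 0.0606]
orientation: [1.159, 1.241, -1.159]
contact_force: [0.5, 0.2, -1.5]
grip_width: 0.0576
```

Call:
play_rows(plan=[[0.0,0,0,-0.001,0],[0.0,0,0,-0.001,0]])

```text
clock: 15.2
tcp_pos: [0.5475, -0.1964, 0.0596]
orientation: [1.159, 1.24, -1.159]
contact_force: [-0.5, 0.8, -1.1]
grip_width: 0.0579
```

Call:
play_rows(plan=[[0.0,0,0,-0.0008,0],[0.0,0,0,-0.0008,0]])

```text
clock: 15.4
tcp_pos: [0.5475, -0.1964, 0.0591]
orientation: [1.159, 1.24, -1.159]
contact_force: [-0.7, 0.5, 2.0]
grip_width: 0.0582
```

Call:
play_rows(plan=[[0.0,0,0,-0.0006,0],[0.0,0,0,-0.0006,0]])

```text
clock: 15.6
tcp_pos: [0.5475, -0.1965, 0.0587]
orientation: [1.159, 1.24, -1.159]
contact_force: [-1.8, 0.6, 5.1]
grip_width: 0.0577
```

Call:
play_rows(plan=[[0.3,0,0,0,0],[0.6,0,0,0,0],[0.75,0,0,0,0],[0.75,0,0,0.0,0],[0.75,0,0,0.02,0],[0.75,0,0,0.06,0],[0.75,0,0,0.1,0],[0.75,0,0,0.15,0]])

```text
clock: 16.4
tcp_pos: [0.5464, -0.1961, 0.2085]
orientation: [1.158, 1.243, -1.161]
contact_force: [0.7, -0.0, -0.3]
grip_width: 0.0747
```

Run:
```python
from m import *
f=fr("top"); C=cloud(f); g=f["pixels"]
print("stack",holes(f,(400,445),(185,275),.0635))
# rib by colour
hsv=cv2.cvtColor(g,cv2.COLOR_BGR2HSV); m=(hsv[...,0]<20)&(hsv[...,1]>120)&(hsv[...,2]>70)
k=np.zeros_like(m);k[190:290,90:150]=1;m&=k
print("rib px",m.sum(),"z",np.percentile(C[...,2][m],[5,50,95]).round(4))
for z in(.060,.064): print(rect(f,m,z), rect(f,m&(C[...,2]>.052),z))
for l in("pad","scraper","station"):
    for d in r.outline_of(f,l)[:1]: print(l,d["conf"])
cv2.imwrite("pics/s1.png",cv2.resize(g[185:295,80:165],None,fx=6,fy=6,interpolation=cv2.INTER_NEAREST))
cv2.imwrite("pics/s2.png",cv2.resize(g[150:300,165:380],None,fx=3.5,fy=3.5))
f2=fr("scene"); cv2.imwrite("pics/s3.png",cv2.resize(f2["pixels"][200:300,290:540],None,fx=3.2,fy=3.2)); cv2.imwrite("pics/s4.png",f2["pixels"])
hsv=cv2.cvtColor(f2["pixels"],cv2.COLOR_BGR2HSV); m=(hsv[...,0]<20)&(hsv[...,1]>120)&(hsv[...,2]>70)
k=np.zeros_like(m);k[220:285,465:520]=1;m&=k; C2=cloud(f2)
print("scene rib z",np.percentile(C2[...,2][m],[5,50,95]).round(4), np.median(C2[m&(C2[...,2]>.055)],axis=0))
```

```text
stack [(200, [477.7, -177.8]), (236, [480.7, -223.7]), (6752, [527.1, -197.6]), (218, [613.2, -168.8])]
rib px 810 z [0.0372 0.063  0.0677]
[523.6 437.4  93.1  37.2   5.4] [524.1 440.   91.   31.8   5.3]
[523.1 436.1  92.8  37.1   5.4] [523.7 438.7  90.7  31.7   5.3]
scraper 0.66
station 0.98
scene rib z [0.0351 0.0611 0.0671] [0.53433628 0.43643436 0.06372643]
```

View pics/s1.png

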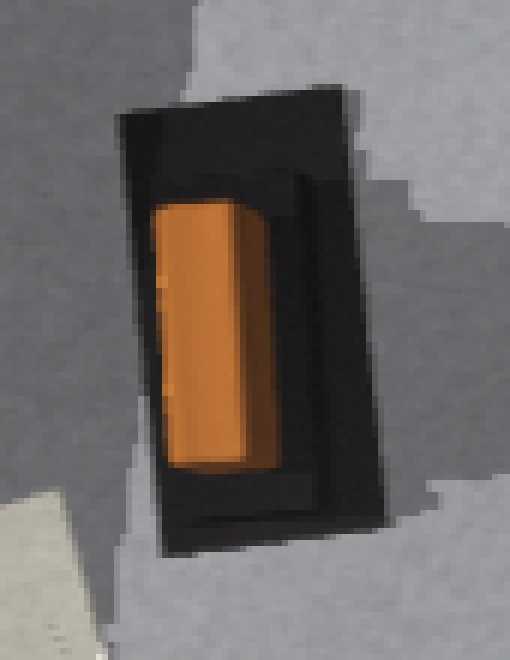

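View pics/s2.png

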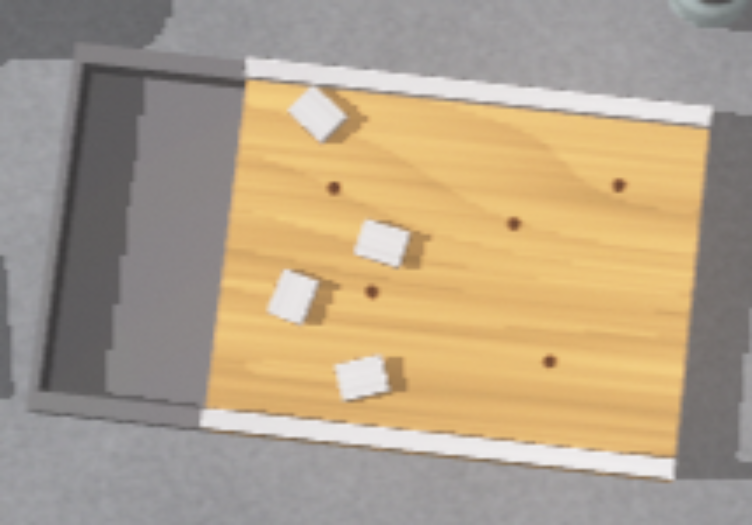

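View pics/s3.png

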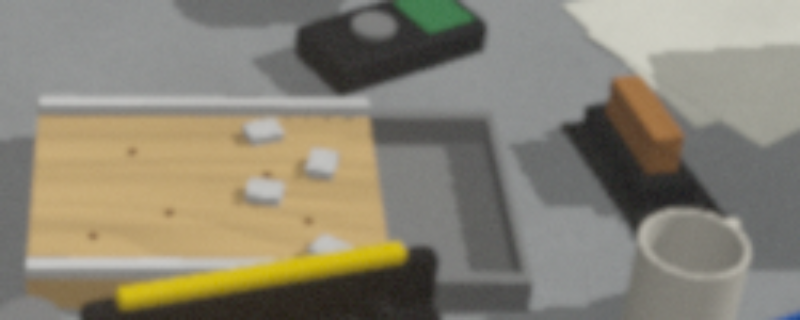

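View pics/s4.png

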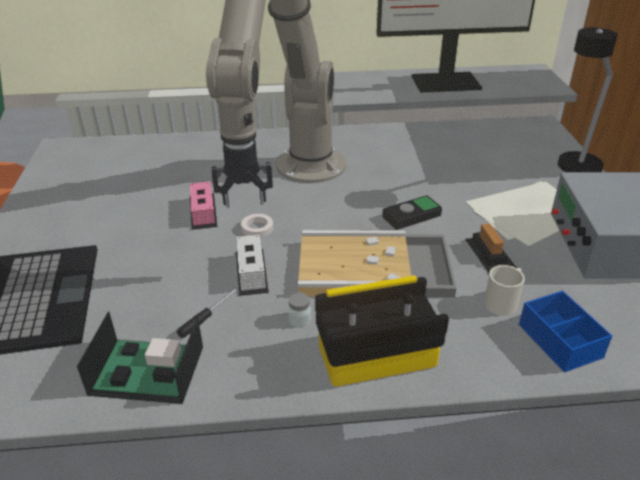

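Run:
```python
from m import *
f=fr("top"); g=f["pixels"]; 
hsv=cv2.cvtColor(g,cv2.COLOR_BGR2HSV); m=(hsv[...,0]<20)&(hsv[...,1]>120)&(hsv[...,2]>140)
k=np.zeros_like(m);k[190:290,90:150]=1;m&=k
print(rect(f,m,.064))
pc=[ray(f,80+(u)/6-.5,185+(v)/6-.5,.004)[:2]*1000 for u,v in((120,113),(343,86),(388,524),(163,556))]
rc=[ray(f,80+(u)/6-.5,185+(v)/6-.5,.064)[:2]*1000 for u,v in((152,203),(234,198),(247,461),(168,468))]
for c in(pc,rc):
    c=np.array(c);print(c.round(1).tolist(),c.mean(0).round(1)); 
    e=c[0]-c[3];e2=c[1]-c[2];print([np.degrees(np.arctan2(x[1],x[0])).round(1) for x in(e,e2)],np.linalg.norm(e),np.linalg.norm(c[0]-c[1]))
# station: board corners in s2 crop (x/3.5+165, y/3.5+150); fence top z=.042
sc=[("fTL",246,58,.042),("fTR",712,106,.042),("fBR",674,478,.042),("fBL",200,426,.042),("bTL",243,82,.03),("bBL",206,406,.03),("trayTL",77,44,.03),("trayBL",30,408,.03),("trayInTL",88,68,.03),("trayInBL",44,386,.03)]
for n,u,v,z in sc: print(n,(ray(f,165+u/3.5-.5,150+v/3.5-.5,z)[:2]*1000).round(1))
```

```text
[524.1 441.   88.   25.7   5.4]
[[610.4, 492.3], [620.1, 412.9], [463.3, 392.0], [452.0, 471.0]] [536.5 442. ]
[np.float64(7.6), np.float64(7.6)] 159.765473089934 79.97299696643678
[[568.6, 458.8], [570.3, 430.9], [480.6, 423.4], [478.2, 450.0]] [524.4 440.8]
[np.float64(5.5), np.float64(4.8)] 90.83419518699317 27.88831162123799
fTL [682.6 198.1]
fTR [653.1 -80.6]
fBR [431.2 -56.3]
fBL [461.9 222. ]
bTL [670.7 201.4]
bBL [474.6 220.5]
trayTL [694.2 302.2]
trayBL [473.5 325. ]
trayInTL [679.4 295.2]
trayInBL [486.6 317. ]
```

Both plates are placed: the stack's holes match the originals within about 0.5 mm. The scraper rib is at (0.524, 0.441) with yaw 5.3°, the pad centre at (0.5365, 0.442) with yaw 7.6°, and the board centre at (0.557, 0.071) with yaw -6.1°. Next is the scraper.

Call:
play_rows(plan=[[0.75,-0.002,0.05,0,0.01],[0.75,-0.004,0.1,0,0.026],[0.75,-0.006,0.15,0,0.026],[0.75,-0.008,0.2,0,0.026],[0.75,-0.01,0.25,0,0.026],[0.75,-0.012,0.3,0,0.026],[0.75,-0.014,0.35,0,0.026],[0.75,-0.016,0.4,0,0.026],[0.75,-0.018,0.45,0,0.026],[0.75,-0.019,0.5,0,0.026]])

```text
clock: 17.7
tcp_pos: [0.5272, 0.3046, 0.2062]
orientation: [1.137, 1.253, -1.143]
contact_force: [0.4, 0.3, -0.7]
grip_width: 0.075
```

```bash
cat >> m.py <<'E'
from scipy.spatial.transform import Rotation as Ro
def st():
    o=r.get_obs(); M=Ro.from_rotvec(o["orientation"]).as_matrix(); print((o["tcp_pos"]*1000).round(1),"F",o["contact_force"].round(1),"jaw",np.degrees(np.arctan2(M[1,2],M[0,2])).round(2),"w",round(o["grip_width"]*1000,1),"t",round(o["clock"],2))
E
python3 -c "
from m import *
st()"
```

```text
[527.2 304.6 206.2] F [ 0.4  0.3 -0.7] jaw -84.62 w 75.0 t 17.7
```

Call:
play_rows(plan=[[0.75,-0.002,0.05,0,0],[0.75,-0.003,0.1,0,0],[0.75,-0.003,0.136,-0.03,0],[0.75,-0.003,0.136,-0.07,0],[0.75,-0.003,0.136,-0.1,0],[0.75,-0.003,0.136,-0.115,0],[0.75,-0.003,0.136,-0.115,0]])

```text
clock: 18.4
tcp_pos: [0.5238, 0.4373, 0.0895]
orientation: [1.134, 1.253, -1.146]
contact_force: [-0.8, -0.3, -0.7]
grip_width: 0.0749
```

```bash
python3 -c "
from m import *
st()
for n in('top','scene'):
    f=fr(n); cr=f['pixels'][160:320,60:270] if n=='top' else f['pixels'][150:300,380:580]
    cv2.imwrite(f'pics/{n}8.png',cv2.resize(cr,None,fx=3.5,fy=3.5))
st()"
```

```text
[523.8 437.3  89.5] F [-0.8 -0.3 -0.7] jaw -84.63 w 74.9 t 18.4
[525.9 439.2  93.7] F [ 0.8  0.1 -0.5] jaw -84.65 w 74.8 t 18.5
```

View pics/top8.png

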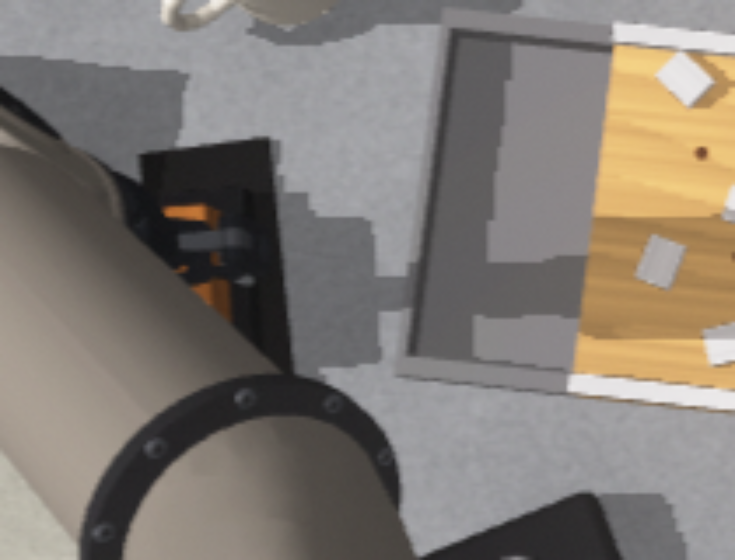

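View pics/scene8.png

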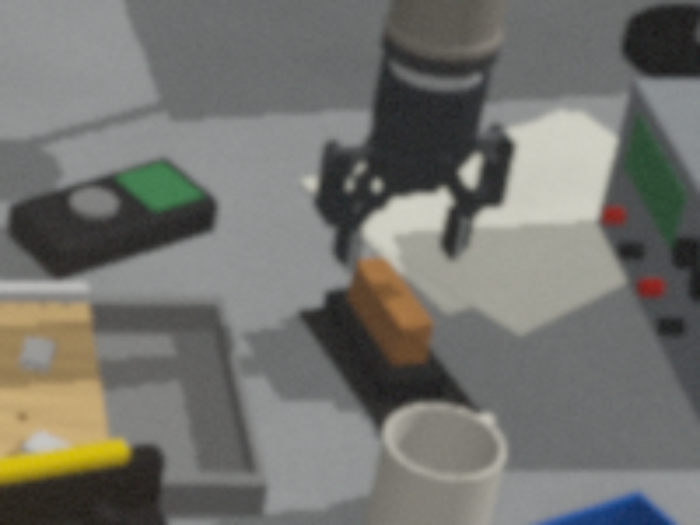

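Call:
play_rows(plan=[[0.4,-0.0015,0.0015,-0.02,0],[0.3,-0.0015,0.0015,-0.04,0],[0.3,-0.0015,0.0015,-0.05,0],[0.3,-0.0015,0.0015,-0.053,0],[0.3,-0.0015,0.0015,-0.053,0]])

```text
clock: 19.0
tcp_pos: [0.5245, 0.441, 0.0412]
orientation: [1.141, 1.252, -1.139]
contact_force: [-0.6, -0.0, 0.5]
grip_width: 0.0553
```

Call:
play_rows(plan=[[0.1,0,0,0,0],[-0.1,0,0,0,0],[-0.4,0,0,0,0],[-0.7,0,0,0,0],[-0.7,0,0,0,0],[-0.7,0,0,0,0]], force=70)

```text
clock: 19.6
tcp_pos: [0.5244, 0.441, 0.0413]
orientation: [1.141, 1.252, -1.139]
contact_force: [-0.6, -1.3, 5.7]
grip_width: 0.027
```

Call:
play_rows(plan=[[-0.7,0,0,0.02,0],[-0.7,0,0,0.06,0],[-0.7,0,0,0.08,0],[-0.7,0,-0.03,0.08,-0.04],[-0.7,0,-0.075,0.08,-0.08],[-0.7,0,-0.12,0.08,-0.12],[-0.7,0,-0.165,0.08,-0.16],[-0.7,0,-0.21,0.08,-0.199],[-0.7,-0.001,-0.255,0.08,-0.199],[-0.7,-0.003,-0.3,0.08,-0.199]])

```text
clock: 20.6
tcp_pos: [0.5203, 0.1387, 0.1199]
orientation: [1.286, 1.158, -1.287]
contact_force: [1.0, -0.5, -2.2]
grip_width: 0.0271
```

Call:
play_rows(plan=[[-0.7,0,-0.03,0,0],[-0.7,0,-0.06,0,0],[-0.7,0,-0.0865,0,0],[-0.7,0,-0.0865,0,0],[-0.7,0,-0.0865,0,0]])

```text
clock: 21.1
tcp_pos: [0.5206, 0.0536, 0.12]
orientation: [1.287, 1.157, -1.288]
contact_force: [-0.6, 0.2, -3.2]
grip_width: 0.027
```

```bash
python3 -c "
from m import *
st()
f=fr('top');cv2.imwrite('pics/t9.png',cv2.resize(f['pixels'][140:310,160:390],None,fx=3.4,fy=3.4))
f=fr('scene');cv2.imwrite('pics/sc9.png',cv2.resize(f['pixels'][170:330,270:470],None,fx=3.5,fy=3.5))
st()"
```

```text
[520.6  53.6 120. ] F [-0.6  0.2 -3.2] jaw -96.12 w 27.0 t 21.1
[520.8  55.4 120.1] F [ 0.9  0.5 -2.4] jaw -95.94 w 27.0 t 21.2
```

View pics/t9.png

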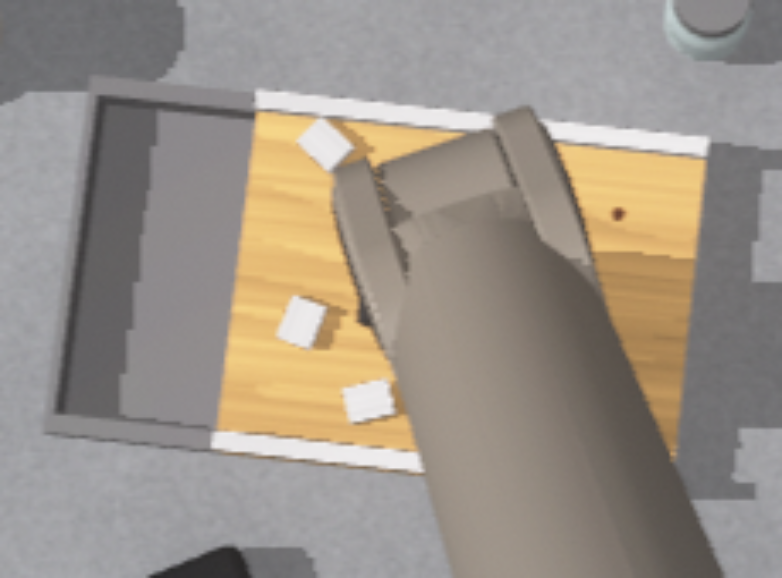

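View pics/sc9.png

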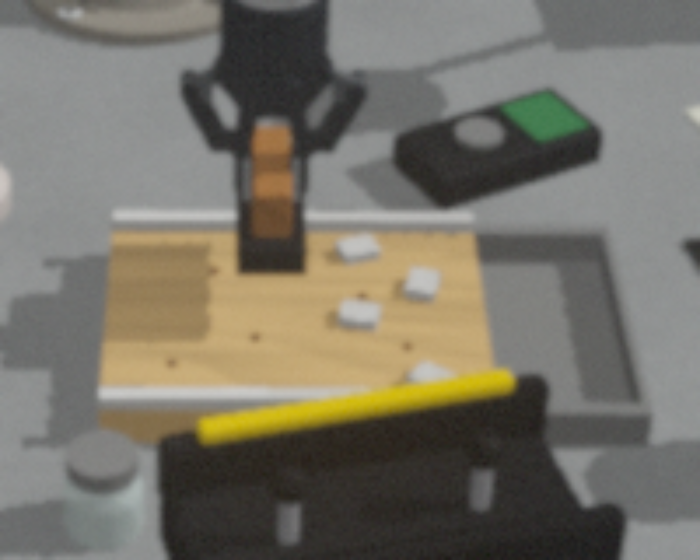

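Call:
play_rows(plan=[[-0.7,0.0005,-0.001,-0.02,0],[-0.7,0.0005,-0.001,-0.04,0],[-0.7,0.0005,-0.001,-0.046,0],[-0.7,0.0005,-0.001,-0.048,0],[-0.7,0.0005,-0.001,-0.048,0]])

```text
clock: 21.7
tcp_pos: [0.5217, 0.0539, 0.0726]
orientation: [1.286, 1.158, -1.285]
contact_force: [-0.4, -0.1, -2.6]
grip_width: 0.0268
```

Call:
play_rows(plan=[[-0.7,0,0,-0.002,0],[-0.7,0,0,-0.003,0],[-0.7,0,0,-0.003,0]])

```text
clock: 22.0
tcp_pos: [0.5217, 0.0532, 0.0696]
orientation: [1.287, 1.157, -1.286]
contact_force: [0.1, -0.2, -3.3]
grip_width: 0.0271
```

Call:
play_rows(plan=[[-0.7,0.0,0.0,-0.0008,0],[-0.7,0.001,0.01,-0.0008,0],[-0.7,0.002,0.02,-0.0008,0],[-0.7,0.0032,0.03,-0.0008,0],[-0.7,0.0043,0.04,-0.0008,0],[-0.7,0.0053,0.05,-0.0008,0],[-0.7,0.0064,0.06,-0.0008,0],[-0.7,0.0075,0.07,-0.0008,0],[-0.7,0.0085,0.08,-0.0008,0],[-0.7,0.0085,0.08,-0.0008,0]])

```text
clock: 23.0
tcp_pos: [0.5301, 0.1355, 0.0686]
orientation: [1.286, 1.159, -1.284]
contact_force: [-0.1, 0.1, -2.7]
grip_width: 0.027
```

```bash
python3 -c "
from m import *
st()
f=fr('top');cv2.imwrite('pics/t10.png',cv2.resize(f['pixels'][140:310,160:390],None,fx=3.4,fy=3.4))
f=fr('scene');cv2.imwrite('pics/sc10.png',cv2.resize(f['pixels'][170:330,270:470],None,fx=3.5,fy=3.5))
st()"
```

```text
[530.1 135.5  68.6] F [-0.1  0.1 -2.7] jaw -95.89 w 27.0 t 23.0
[529.9 133.3  68.4] F [-0.1 -0.6 -2.7] jaw -96.0 w 27.4 t 23.1
```

View pics/t10.png

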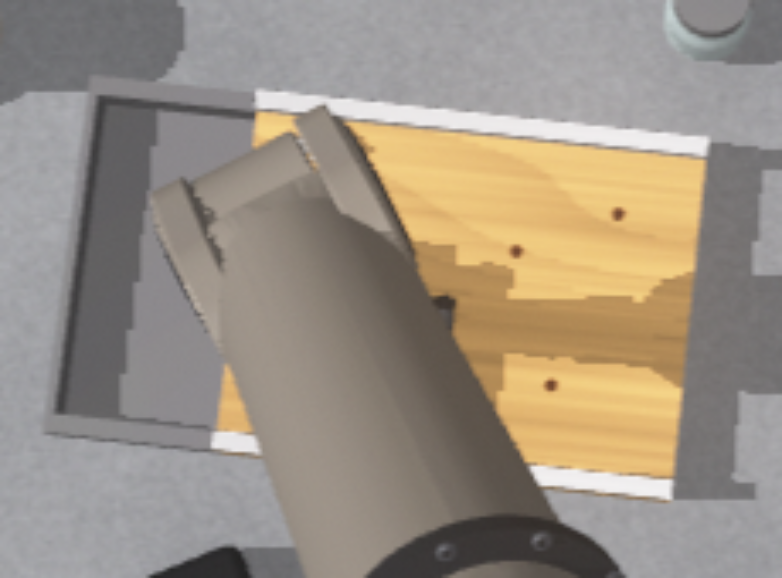

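View pics/sc10.png

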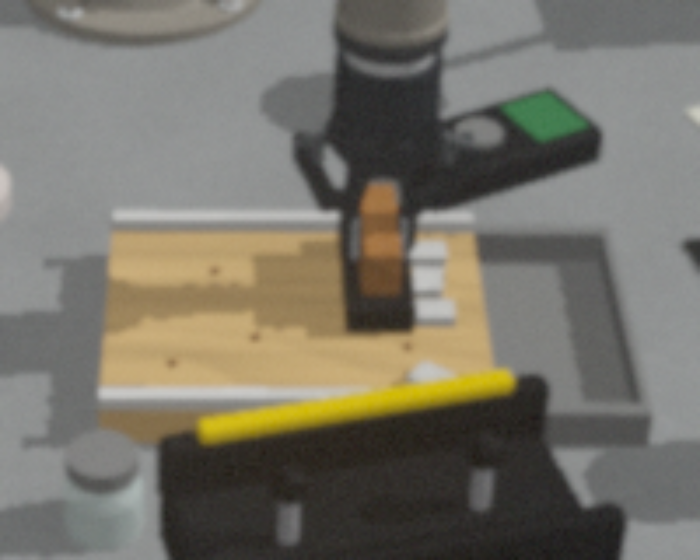

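Call:
play_rows(plan=[[-0.7,0.001,0.01,0,0],[-0.7,0.002,0.02,0,0],[-0.7,0.0032,0.03,0,0],[-0.7,0.0043,0.04,0,0],[-0.7,0.0053,0.05,0,0],[-0.7,0.0064,0.06,0,0],[-0.7,0.0075,0.07,0,0],[-0.7,0.0085,0.08,0,0],[-0.7,0.0095,0.09,0,0],[-0.7,0.0095,0.09,0,0]])

```text
clock: 24.1
tcp_pos: [0.5395, 0.2256, 0.0686]
orientation: [1.286, 1.16, -1.284]
contact_force: [-0.4, 0.2, -2.9]
grip_width: 0.0269
```

```bash
python3 -c "
from m import *
st()
f=fr('scene');cv2.imwrite('pics/sc11.png',cv2.resize(f['pixels'][170:330,270:470],None,fx=3.5,fy=3.5))
st()"
```

```text
[539.5 225.6  68.6] F [-0.4  0.2 -2.9] jaw -95.9 w 26.9 t 24.1
[539.4 224.2  68.5] F [-0.2 -0.4 -3.1] jaw -95.95 w 26.8 t 24.15
```

View pics/sc11.png

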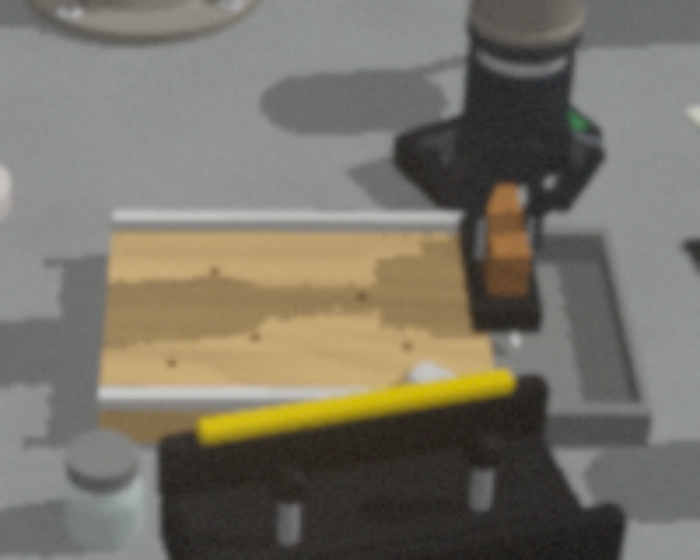

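Call:
play_rows(plan=[[-0.7,0,0,0.02,0],[-0.7,0,0,0.05,0],[-0.7,0.01,-0.04,0.05,0],[-0.7,0.025,-0.08,0.05,0],[-0.7,0.04,-0.12,0.05,0],[-0.7,0.0525,-0.1675,0.05,0],[-0.7,0.0525,-0.1675,0.05,0],[-0.7,0.0525,-0.1675,0.05,0]])

```text
clock: 24.95
tcp_pos: [0.5919, 0.0526, 0.1183]
orientation: [1.289, 1.155, -1.291]
contact_force: [0.0, 0.3, -3.4]
grip_width: 0.0267
```

```bash
python3 -c "
from m import *
st()
f=fr('top');cv2.imwrite('pics/t12.png',cv2.resize(f['pixels'][140:310,160:390],None,fx=3.4,fy=3.4))
f=fr('scene');cv2.imwrite('pics/sc12.png',cv2.resize(f['pixels'][170:330,270:470],None,fx=3.5,fy=3.5))
st()"
```

```text
[591.9  52.6 118.3] F [ 0.   0.3 -3.4] jaw -96.32 w 26.7 t 24.95
[591.5  56.4 118.4] F [-1.1 -0.2 -3. ] jaw -96.0 w 27.3 t 25.05
```

View pics/t12.png

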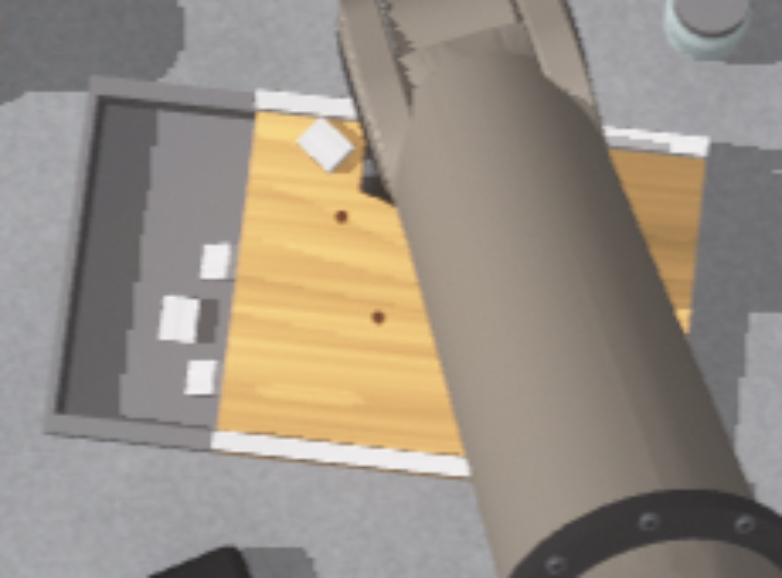

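View pics/sc12.png

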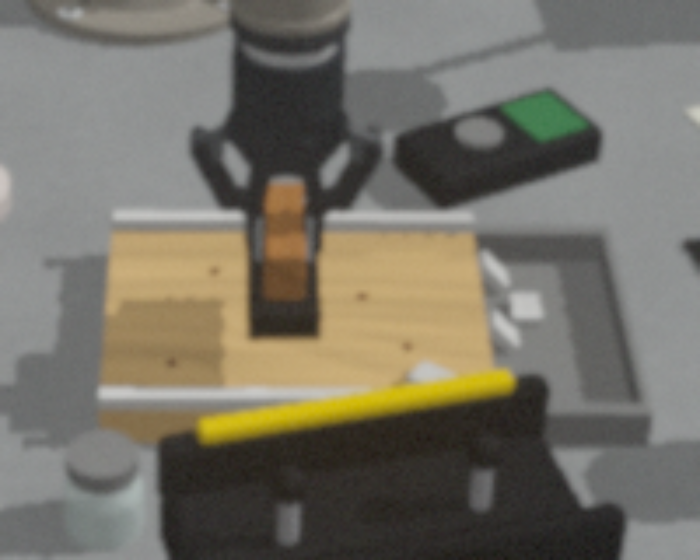

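Call:
play_rows(plan=[[-0.7,0.0005,0,-0.02,0],[-0.7,0.0005,0,-0.04,0],[-0.7,0.0005,0,-0.046,0],[-0.7,0.0005,0,-0.048,0],[-0.7,0.0005,0,-0.048,0]])

```text
clock: 25.55
tcp_pos: [0.5926, 0.0565, 0.0708]
orientation: [1.286, 1.158, -1.285]
contact_force: [-0.2, 0.7, -2.5]
grip_width: 0.027
```

Call:
play_rows(plan=[[-0.7,0,0,-0.0015,0],[-0.7,0,0,-0.0015,0]])

```text
clock: 25.75
tcp_pos: [0.5929, 0.0558, 0.0697]
orientation: [1.287, 1.157, -1.285]
contact_force: [-0.3, 0.2, -3.7]
grip_width: 0.0273
```

Call:
play_rows(plan=[[-0.7,0.0,0.0,-0.001,0],[-0.7,0.001,0.01,-0.001,0],[-0.7,0.002,0.02,-0.001,0],[-0.7,0.0032,0.03,-0.001,0],[-0.7,0.0043,0.04,-0.001,0],[-0.7,0.0053,0.05,-0.001,0],[-0.7,0.0064,0.06,-0.001,0],[-0.7,0.0075,0.07,-0.001,0],[-0.7,0.0085,0.08,-0.001,0],[-0.7,0.0085,0.08,-0.001,0]])

```text
clock: 26.75
tcp_pos: [0.601, 0.1383, 0.0681]
orientation: [1.286, 1.16, -1.283]
contact_force: [0.1, 0.9, -3.9]
grip_width: 0.0271
```

Call:
play_rows(plan=[[-0.7,0.001,0.01,0,0],[-0.7,0.002,0.02,0,0],[-0.7,0.0032,0.03,0,0],[-0.7,0.0043,0.04,0,0],[-0.7,0.0053,0.05,0,0],[-0.7,0.0064,0.06,0,0],[-0.7,0.0075,0.07,0,0],[-0.7,0.0082,0.077,0,0],[-0.7,0.0082,0.077,0,0]])

```text
clock: 27.65
tcp_pos: [0.6106, 0.2159, 0.0698]
orientation: [1.289, 1.158, -1.281]
contact_force: [0.5, 0.5, 6.7]
grip_width: 0.0272
```

Call:
play_rows(plan=[[-0.7,0,0,0.02,0],[-0.7,0,0,0.06,0],[-0.7,0,-0.04,0.08,0],[-0.7,0,-0.08,0.08,0],[-0.7,-0.01,-0.12,0.08,0],[-0.7,-0.01,-0.15,0.08,0],[-0.7,-0.01,-0.15,0.08,0]])

```text
clock: 28.35
tcp_pos: [0.5986, 0.0554, 0.1475]
orientation: [1.288, 1.151, -1.295]
contact_force: [0.6, -0.6, -3.6]
grip_width: 0.0275
```

```bash
python3 -c "
from m import *
st()
f=fr('top');cv2.imwrite('pics/t13.png',cv2.resize(f['pixels'][140:310,80:310],None,fx=3.4,fy=3.4))
f=fr('scene');cv2.imwrite('pics/sc13.png',cv2.resize(f['pixels'][170:330,330:530],None,fx=3.5,fy=3.5))
st()"
```

```text
[598.6  55.4 147.5] F [ 0.6 -0.6 -3.6] jaw -96.51 w 27.5 t 28.35
[599.   61.6 147.7] F [-0.1  1.5 -4. ] jaw -96.16 w 27.0 t 28.45
```

View pics/t13.png

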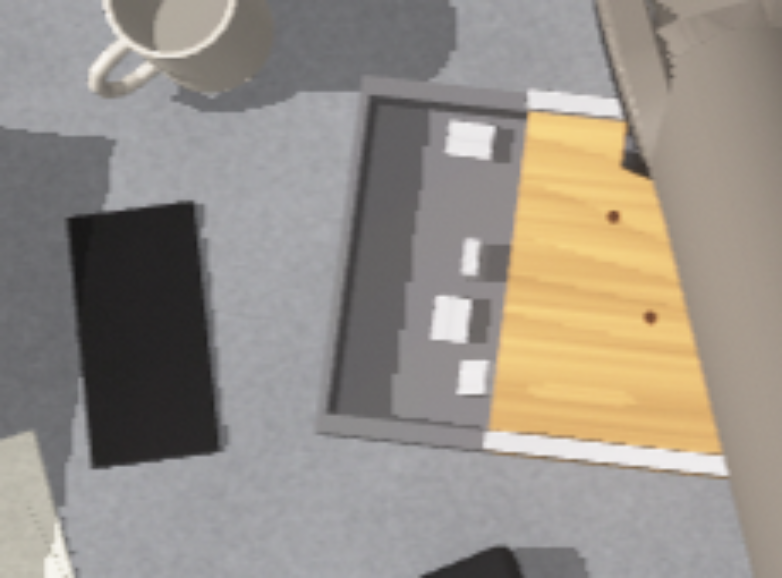

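View pics/sc13.png

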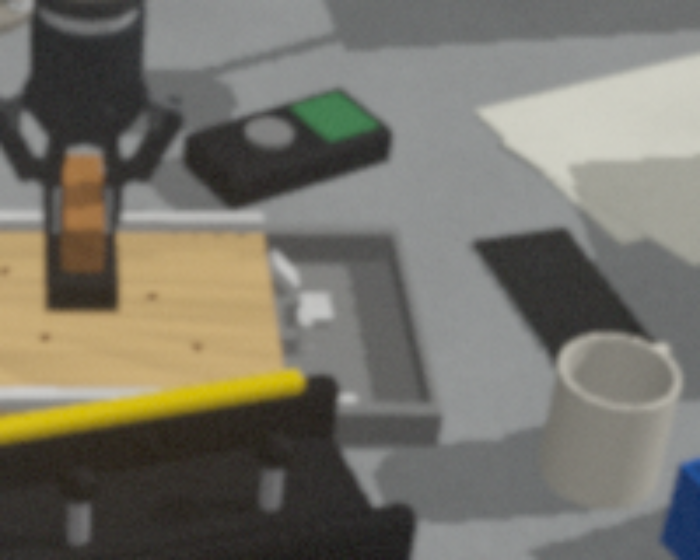

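Call:
play_rows(plan=[[-0.7,-0.01,0.04,0,0.03],[-0.7,-0.02,0.08,0,0.06],[-0.7,-0.03,0.12,0,0.1],[-0.7,-0.04,0.165,0,0.14],[-0.7,-0.05,0.21,0,0.18],[-0.7,-0.06,0.255,0,0.22],[-0.7,-0.0625,0.3,0,0.239],[-0.7,-0.0625,0.345,0,0.239],[-0.7,-0.0625,0.38,0,0.239],[-0.7,-0.0625,0.38,0,0.239]])

```text
clock: 29.45
tcp_pos: [0.532, 0.4521, 0.1478]
orientation: [1.106, 1.28, -1.101]
contact_force: [-0.9, 1.0, -2.8]
grip_width: 0.0271
```

Call:
play_rows(plan=[[-0.7,0,0,-0.03,0],[-0.7,0,0,-0.06,0],[-0.7,0,0,-0.08,0],[-0.7,0,0,-0.08,0]])

```text
clock: 29.85
tcp_pos: [0.5337, 0.4417, 0.064]
orientation: [1.103, 1.272, -1.115]
contact_force: [-1.3, -0.6, -3.7]
grip_width: 0.027
```

```bash
python3 -c "
from m import *
st()
f=fr('top');cv2.imwrite('pics/t14.png',cv2.resize(f['pixels'][150:320,60:290],None,fx=3.4,fy=3.4))
f=fr('scene');cv2.imwrite('pics/sc14.png',cv2.resize(f['pixels'][170:330,330:530],None,fx=3.5,fy=3.5))
st()"
```

```text
[533.7 441.7  64. ] F [-1.3 -0.6 -3.7] jaw -82.24 w 27.0 t 29.85
[536.  443.5  68. ] F [ 0.5 -0.2 -3.1] jaw -82.27 w 26.9 t 29.95
```

View pics/t14.png

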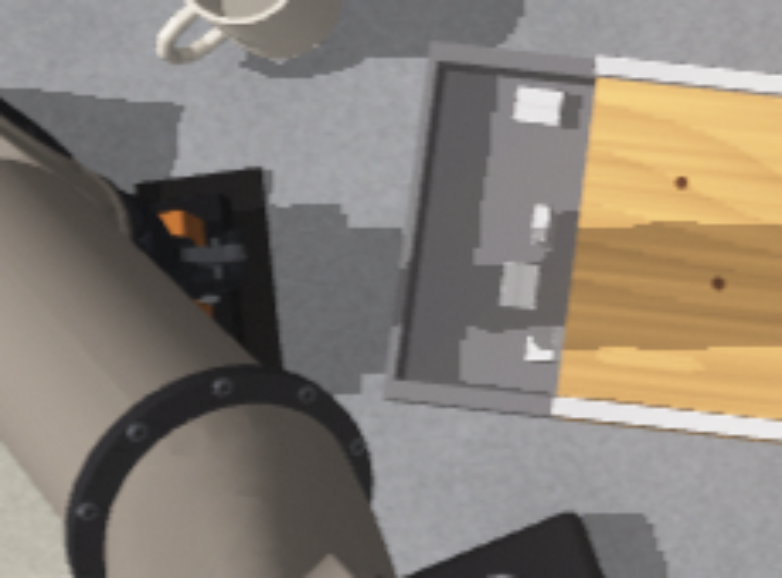

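View pics/sc14.png

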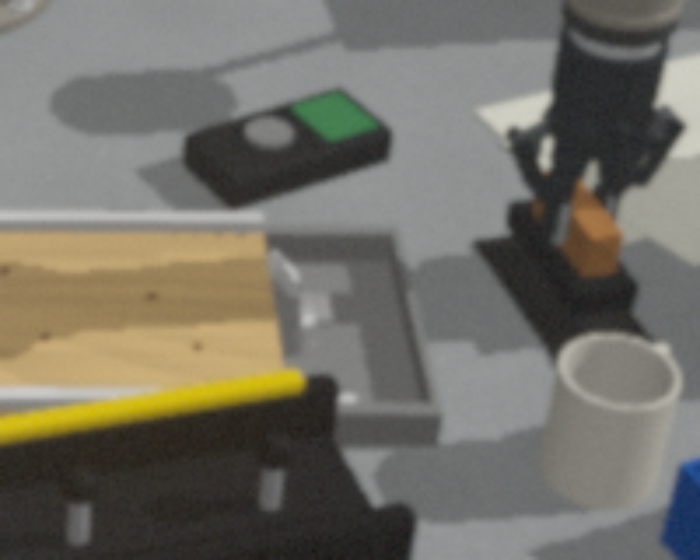

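Call:
play_rows(plan=[[-0.7,0.0,-0.001,-0.01,0],[-0.7,0.0,-0.001,-0.018,0],[-0.7,0.0,-0.001,-0.022,0],[-0.7,0.0,-0.001,-0.022,0]])

```text
clock: 30.35
tcp_pos: [0.5363, 0.4413, 0.0453]
orientation: [1.109, 1.27, -1.111]
contact_force: [-0.1, -0.1, -3.2]
grip_width: 0.0271
```

Call:
play_rows(plan=[[-0.7,0,0,-0.001,0],[-0.7,0,0,-0.002,0],[-0.7,0,0,-0.002,0]])

```text
clock: 30.65
tcp_pos: [0.5368, 0.4418, 0.0442]
orientation: [1.11, 1.269, -1.11]
contact_force: [0.7, 0.1, -2.3]
grip_width: 0.0271
```

Call:
play_rows(plan=[[-0.7,0,0,-0.001,0],[-0.7,0,0,-0.001,0]])

```text
clock: 30.85
tcp_pos: [0.5367, 0.4417, 0.043]
orientation: [1.11, 1.269, -1.11]
contact_force: [-0.5, -0.5, -3.6]
grip_width: 0.0272
```

Call:
play_rows(plan=[[-0.7,0,0,-0.001,0],[-0.7,0,0,-0.001,0]])

```text
clock: 31.05
tcp_pos: [0.5366, 0.4416, 0.0419]
orientation: [1.11, 1.269, -1.11]
contact_force: [-0.3, -0.3, -2.8]
grip_width: 0.0271
```

Call:
play_rows(plan=[[-0.7,0,0,-0.0008,0],[-0.7,0,0,-0.0008,0]])

```text
clock: 31.25
tcp_pos: [0.5367, 0.4417, 0.0414]
orientation: [1.11, 1.269, -1.11]
contact_force: [-0.5, -0.3, -0.2]
grip_width: 0.0271
```

Call:
play_rows(plan=[[-0.7,0,0,-0.0006,0],[-0.7,0,0,-0.0006,0]])

```text
clock: 31.45
tcp_pos: [0.5367, 0.4417, 0.0413]
orientation: [1.11, 1.269, -1.11]
contact_force: [-2.2, -2.0, 4.4]
grip_width: 0.0269
```

It rests at the same height it was picked from. I'll release, lift straight up and look.

Call:
play_rows(plan=[[-0.4,0,0,0,0],[0.0,0,0,0,0],[0.4,0,0,0,0],[0.4,0,0,0.0,0],[0.4,0,0,0.02,0],[0.4,0,0,0.06,0],[0.4,0,0,0.11,0],[0.4,0,0,0.15,0]])

```text
clock: 32.25
tcp_pos: [0.537, 0.4422, 0.1932]
orientation: [1.112, 1.27, -1.108]
contact_force: [-0.2, 1.5, 0.6]
grip_width: 0.0596
```

Call:
play_rows(plan=[[0.4,-0.01,-0.05,0,0],[0.4,-0.02,-0.1,0,0],[0.4,-0.04,-0.15,0,0],[0.4,-0.06,-0.2,0,0],[0.4,-0.08,-0.25,0,0],[0.4,-0.09,-0.3,0,0],[0.4,-0.09,-0.35,0,0],[0.4,-0.09,-0.4,0,0],[0.4,-0.09,-0.44,0,0],[0.4,-0.09,-0.44,0,0]])

```text
clock: 33.25
tcp_pos: [0.4461, -0.0048, 0.1907]
orientation: [1.115, 1.264, -1.118]
contact_force: [0.4, -0.1, -0.1]
grip_width: 0.0598
```

```bash
python3 -c "
from m import *
st()
f=fr('top');cv2.imwrite('pics/t15.png',f['pixels']);cv2.imwrite('pics/t15c.png',cv2.resize(f['pixels'][150:300,80:300],None,fx=3.5,fy=3.5))
C=cloud(f)
d=C-[.5572,.0708,0]; a=np.radians(-6.1); lx=d[...,0]*np.cos(a)+d[...,1]*np.sin(a); ly=-d[...,0]*np.sin(a)+d[...,1]*np.cos(a)
g=f['pixels'].min(2); w=(abs(lx)<98)&(ly>120)&(ly<238)&(g>170)&(C[...,2]<.05)
n,L,S,c=cv2.connectedComponentsWithStats(w.astype(np.uint8))
for i in range(1,n):
    q=L==i
    if q.sum()>10: print('chip px',c[i].round(),'local',np.median(lx[q])*1000,np.median(ly[q])*1000,ly[q].min()*1000,'zmax',np.percentile(C[q][:,2],[5,50,95])*1000)
hsv=cv2.cvtColor(f['pixels'],cv2.COLOR_BGR2HSV); m=(hsv[...,0]<20)&(hsv[...,1]>120)&(hsv[...,2]>140)
k=np.zeros_like(m);k[190:290,90:150]=1;m&=k
print(rect(f,m,.064))
f=fr('scene');cv2.imwrite('pics/sc15.png',cv2.resize(f['pixels'][170:330,330:530],None,fx=3.5,fy=3.5))
"
```

```text
[446.1  -4.8 190.7] F [ 0.4 -0.1 -0.1] jaw -82.88 w 59.8 t 33.25
[536.4 442.   88.   25.5   7.6]
```

View pics/t15.png

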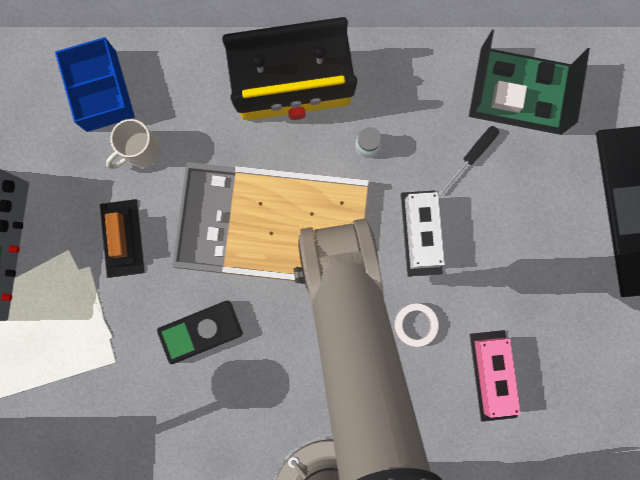

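View pics/t15c.png

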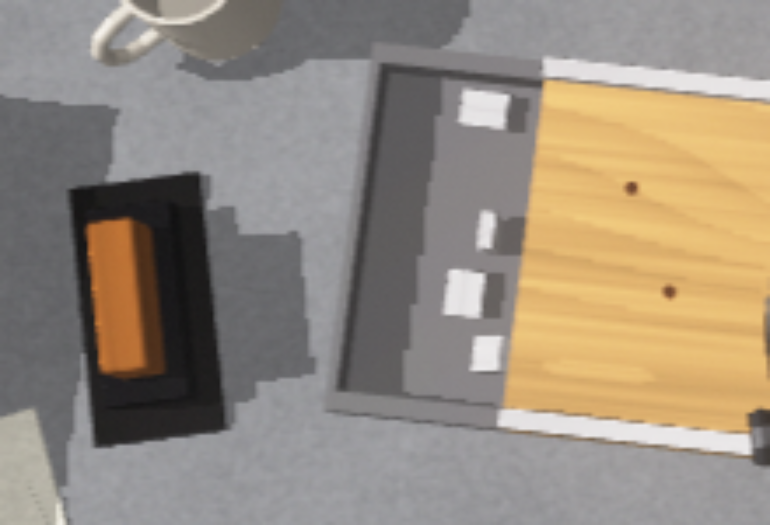

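View pics/sc15.png

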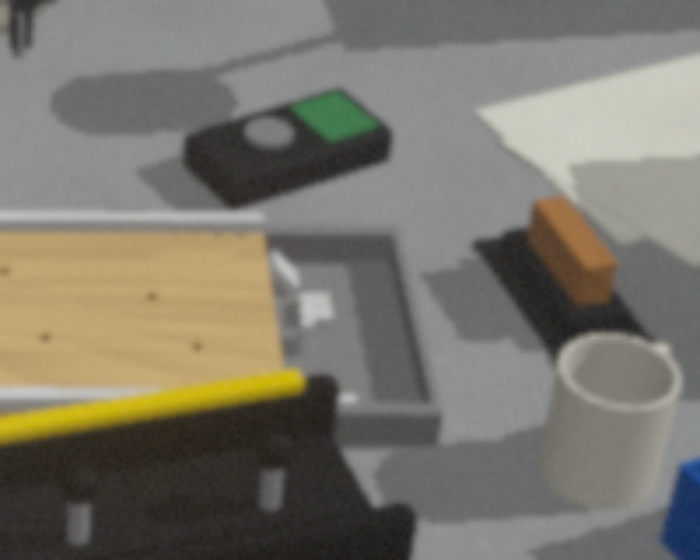

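```bash
python3 -c "
from m import *
f=fr('top')
C=cloud(f)
d=(C-[.5572,.0708,0])*1000; a=np.radians(-6.1); lx=d[...,0]*np.cos(a)+d[...,1]*np.sin(a); ly=-d[...,0]*np.sin(a)+d[...,1]*np.cos(a)
g=f['pixels'].min(2); w=(abs(lx)<98)&(ly>100)&(ly<238)&(g>170)&(d[...,2]<50)
n,L,S,c=cv2.connectedComponentsWithStats(w.astype(np.uint8))
for i in range(1,n):
    q=L==i
    if q.sum()>10: print('chip px',c[i].round(),'local',np.median(lx[q]).round(),np.median(ly[q]).round(),'ly range',ly[q].min().round(),ly[q].max().round(),'z',np.percentile(d[q][:,2],[5,50,95]).round(1))
print(holes(f,(400,445),(185,275),.0635))
print([ (round(x['conf'],2),np.round(np.array(x['position'])*[640,480])) for x in r.pinpoint(f,'chip_1')])
cv2.imwrite('pics/t16.png',cv2.resize(f['pixels'][160:300,170:250],None,fx=4,fy=4,interpolation=cv2.INTER_CUBIC))
"
```

```text
chip px [218. 181.] local 82.0 177.0 ly range 163.0 192.0 z [ 8.9 13.4 17.2]
chip px [218. 215.] local 5.0 163.0 ly range 159.0 168.0 z [25.  31.7 36.7]
chip px [212. 233.] local -32.0 175.0 ly range 164.0 186.0 z [ 8.4 12.9 16.9]
chip px [219. 250.] local -67.0 156.0 ly range 145.0 166.0 z [11.1 20.8 31.3]
[(200, [477.7, -177.8]), (232, [480.7, -223.6]), (6750, [527.1, -197.6]), (44, [565.3, -160.1]), (50, [590.7, -158.7]), (6738, [577.1, -194.1]), (216, [613.2, -168.8]), (235, [616.2, -214.4])]
[(0.65, array([211., 234.])), (0.59, array([223., 215.])), (0.52, array([218., 178.])), (0.46, array([225., 251.]))]
```

View pics/t16.png

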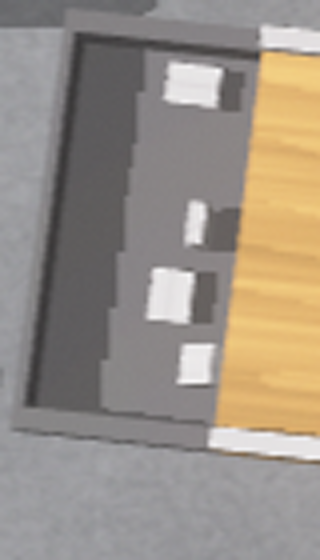

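```bash
python3 -c "
from m import *
st(); print(r.hand_in())"
```

```text
[446.9   3.  190.7] F [-0.6  0.7 -0. ] jaw -82.25 w 59.9 t 33.45
the job is handed in; nothing more can be done
None
```

I finished the job and handed it in at about 33 s of the 200 s allowed.

- **Plates:** Two loose plates were there; plate_a was absent. I stacked both on the white stack on the black base, lowering each until I felt it rest (about 5 N), and released it without a drop. In the last picture the top plate sits within about 0.5 mm of where the stack's top was at the start. I left the pink look-alike alone.
- **Chips:** Four chips were on the board. I swept them all into the tray in two passes with the held scraper, and the last picture shows none on the board. Two lie flat, one stands on edge and one leans against the board edge, all within the tray.
- **Scraper:** It is back on its pad, centred to within about 0.2 mm and aligned at 7.6°, the same angle as the pad.

Two small things went less than perfectly. On the second pass the scraper brushed a chip leaning on the board edge, at about 7 N, and that left it standing on edge. The plate grasps also showed 3–7 N of vertical force as the fingers closed. The other objects look in place, judged by eye from the last top picture, and the arm was clear of everything at hand-in.

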